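# Lock a stop stud in a T-slot jig

## Task

Fit the stop stud to the jig: take it from its stand, drop its T-head into the slot close to the jig's open end with the grip bar in line with the slot, and slide it along towards the board until you feel it come up against the stop hidden in the channel, without ramming it. Then ease it back a couple of millimetres, give it a quarter turn so that its head locks crosswise under the slot's lips, never forcing the turn, and let go, leaving it standing upright.

Things in the scene. Friction and masses are not known exactly. Their poses are not given: they have to be found in the camera images.
- jig: Fixed plywood jig 130 x 420 mm, top face 26 mm above the bench, with a T-slot along its whole middle (along y), a fence block across the +y end and a loose 22 mm thick board lying against the fence, over the slot. Origin: centre of its underside; x across, y along the slot from the open end to the fence, z up. The stud must never bear on the jig (slot, stop or pocket) with over 20 N.
- drop_place (a point): Place on the slot's centre line, 175 mm from the jig's middle, 35 mm from its open -y end, at the top face; drop the stud in here, at most 30 mm further along y. Axes as the jig's. The slot's mouth is 12.5 mm wide between 6 mm thick aluminium lips; the channel below is 14.5 mm wide, too narrow for the head to turn more than about 0.2 rad; floor 20 mm below the top face.
- stud_grip (a point): Centre (half-way up) of the stop stud's black upright grip bar, 14 mm thick (x), 44 mm long (y), 46 mm high (z). Below the bar comes a round steel barrel, 30 mm across, 24 mm high, its underside 47 mm below this point. Seated, the barrel stands on the jig's top face and the head hangs 2 mm below the lips.
- stud: The whole loose stop stud, about 0.22 kg. Origin: centre of the barrel's underside; axes as the bar's. Below the barrel: a 10 mm round shank 8 mm long, then the T-head, 10 mm wide (x), 30 mm long (y, in line with the grip bar), 10 mm high, with a wedge nose ending 18 mm below the barrel. At the start it stands in the stand, barrel's underside 26 mm above the bench.
- stand: Fixed light wooden block 62 x 80 x 26 mm with a 17 x 35 mm hole (long along y), in which the stud stands at the start. Origin: centre of underside. More on the jig: dropped in at drop_place, the stud meets the hidden stop after 50 to 135 mm along y; just before it is the only pocket where the head can turn (either way): eased back 1 to 4 mm from the stop, the head turns freely. A 6 N rise tells the stop.
Not all that is in view belongs to the job. What is shaped like the stud but white is not meant.

How it is judged (in metres and radians):
On the way:
1. the stud's head is in the slot near the open end, its barrel on the jig (within 3 mm) and its grip bar in line with the slot (z of stud_grip in the frame of jig between 0.068 and 0.076 m and x of stud_grip in the frame of jig between -0.006 and 0.006 m and angle between stud_grip's own z axis and vertical below 0.1 rad and y of stud_grip in the frame of drop_place between -0.035 and 0.035 m and angle between the y axis of stud_grip and the y axis of jig, either way round below 0.3 rad), for 0.1 s.
At the end, for the whole second after the job is handed in: The stud stands down in the slot, slid well along from the open end (over 35 mm past drop_place), barrel on the jig within 3 mm, upright within 0.1 rad, its grip bar and head crosswise to the slot within 0.26 rad (possible only in the pocket at the stop), released and at rest (z of stud_grip in the frame of jig between 0.068 and 0.076 m and x of stud_grip in the frame of jig between -0.006 and 0.006 m and angle between stud_grip's own z axis and vertical below 0.1 rad and angle between the y axis of stud_grip and the y axis of jig, either way round above 1.31 rad and y of stud_grip in the frame of drop_place above 0.035 m and linear speed of stud below 0.01 m/s); the robot touches nothing.
It fails at once if the stud is forced against the jig with more than 20 N (contact force between stud and jig above 20 N).
It also fails if it takes over 61 s, if anything falls off the work surface, if the arm or the gripper's body presses on something with over 40 N, if the wrist force passes 120 N, or if a joint passes its speed limit or range.

## Robot

A 7-joint arm with a two-finger parallel gripper is mounted at the origin on a cart in front of the work surface, level with it; the furniture and walls round the work are solid. World frame = base frame: x ahead of the robot, y to its left, z up, the work surface at z = 0. Lengths are in mm, angles in rad, forces in N, time in s.
With the tool pointing down it reaches from about 425 to 875 mm from the base axis. Payload 8.4 kg.
Tool frame: the origin (TCP) lies midway between the tips of the shut fingers; the grasp point (between the pads) lies 19 mm behind it (pinch_z is the z of the grasp point in the tool frame, in mm); z points along the fingers, y is the direction in which the jaws open and shut (so a half turn about z gives the same grasp; the last joint's range is limited). The gripper opens to 87 mm and grips with 3 to 60 N. Pads are 19 mm wide; open, the fingers measure 117 mm over their backs; the gripper's body (75 mm by 190 mm) begins 51 mm behind the grasp point.
Start: joints at [-1.448, 0.333, 0.04, 1.465, -0.013, 1.343, -0.059], TCP at [142.994, 634.047, 222.546] pointing down, gripper open.
Joint ranges: [-2.58, 2.58], [-0.38, 2.09], [-1.3, 1.39], [0.25, 2.4], [-1.5, 4.64], [0.08, 2.09], [-2.65, 2.65]. Speed limits (rad/s): [2.22, 2.22, 2.79, 2.79, 3.14, 3.14, 3.14].

## Interface

Orientations are given as a unit quaternion [x, y, z, w].
In Python, from bench import * gives the robot as it stands. The module is installed in compiled form; this text tells all that it offers.
- The arm moves only by the tool carry_out, never from a script. Its argument "series" is a list of rows, each a list of 2 entries, a list of its own where there are three numbers: the shift along the tool's x, y, z in cm, then the turn, a rotation vector about the tool's x, y, z in degrees. In form: [[[tx, ty, tz], [ax, ay, az]], ...]. A call has exactly 5 rows; each row shifts and turns the commanded pose from where the row before left it, along the tool's axes as they then stand; what a row does not reach is not made up. A row lasts 1/8 s, in which the tool goes at most 62.5 mm and 10.7 degrees, less where a joint would pass 70% of its speed; a pose out of reach is approached as far as the arm can. A call is refused whole if a number of a shift passes 6.25 or a number of a turn 10.7, either way. A call with a gripper value outside its range is refused whole. "grip" is the finger opening in cm, from 0 to 8.7, set as the call begins (left out, the last holds). The fingers move at their own pace and stop on an object; "newtons" is the grip in N (left out, the last holds). Time passes only in rows, so rows that do not move let the fingers close, or fill a call up. It gives the time, the measured TCP pose, the force and the opening at its end, in the units of the state.
- state(): the state, without advancing time (a new reading comes with each control period).
- camera(name): name is "side" or "top"; returns the picture (480x640x3 uint8, red, green, blue); there is no depth.
- calibration(name): a dict with "K" (3x3 intrinsics, pixels), "rvec" (rotation vector, rad) and "tvec" (3), from world to camera coordinates, as OpenCV has them. Camera axes: x right, y down, z forward; pixel columns grow to the right and rows downward; lengths in mm; the calibration is good to about 2 mm. A picture is of the moment at which its call begins. calibration takes no time and is no camera call.
- close_job(): hands the job in, once; it reports no verdict.
The state is a dict: "time": time; "joint_pos": joint angles; "qvel": joint speeds; "joint_torque": joint torques, N m; "eef_pos": TCP position; "tool_rot": TCP orientation; "contact_force": force on the tool from outside, world axes, zero at the start; "wrist_torque": the same for the moment, N m; "gripper_width": opening from 0.0 (shut) to 1.0 (fully open).
Only numpy, scipy, OpenCV 4.12 (cv2) and the standard library are available. Lean on these libraries where they do the work, as an engineer would, in place of code of your own. Each camera call takes 0.05 s, during which the arm holds its last target.

## Working session

There is one attempt and no reset: what is moved stays moved. The work goes in short steps, Python scripts to look and compute and a tool call to move; the robot and the scene stay as the last step left them, time stands still between calls to the robot, and variables do not carry over. Pictures are saved under pics/ and viewed, and the job is handed in when it is done.

Besides the shell and the picture viewer there is one more tool, called after ">>>" as name(argument=value, ...), one argument or row to a line, values as JSON. carry_out: Moves the arm, as the interface text tells. Its arguments: {"type":"object","properties":{"series":{"type":"array","items":{"type":"array"}},"grip":{"type":"number"},"newtons":{"type":"number"}},"required":["series"]}

```bash
mkdir -p pics; python3 - <<'E'
from bench import *
import cv2
s=state()
for k in s: print(k,s[k])
for n in("side","top"):
    im=camera(n); cv2.imwrite(f"pics/{n}0.png",im[:,:,::-1]); print(n,calibration(n))
E
```

```text
time 0.0
joint_pos [-1.44819372  0.33392672  0.03988083  1.46629416 -0.01339293  1.34326156
 -0.0585035 ]
qvel [-8.94119910e-04 -2.96770613e-04 -4.87568964e-04  5.63338618e-04
  1.20560213e-03 -4.78477153e-04  8.67905762e-05]
joint_torque [-5.07834193e-04 -6.56360435e+01  1.33509647e+00 -4.03810000e+01
 -5.96768525e-02  4.44992271e-02  1.69846812e-04]
eef_pos [142.92538771 633.61235517 221.63793109]
tool_rot [ 1.10687028e-01  9.93854981e-01 -8.11365593e-04 -2.99086315e-05]
contact_force [-0.13089166 -0.11491349  0.04794577]
wrist_torque [0.00135282 0.00653389 0.0427464 ]
gripper_width 1.0005286149776298
side {'K': array([[469.65776073,   0.        , 316.51589084],
       [  0.        , 469.65776073, 236.71834014],
       [  0.        ,   0.        ,   1.        ]]), 'rvec': array([ 0.00523749, -2.6557834 ,  1.62323892]), 'tvec': array([461.80182116, 222.72129306, 847.28065244])}
top {'K': array([[593.99066473,   0.        , 319.75385252],
       [  0.        , 593.99066473, 237.78704416],
       [  0.        ,   0.        ,   1.        ]]), 'rvec': array([ 2.16846455, -1.91924886,  0.2993496 ]), 'tvec': array([-402.1676979 ,  414.88346323, 1451.65643921])}
```

View pics/side0.png

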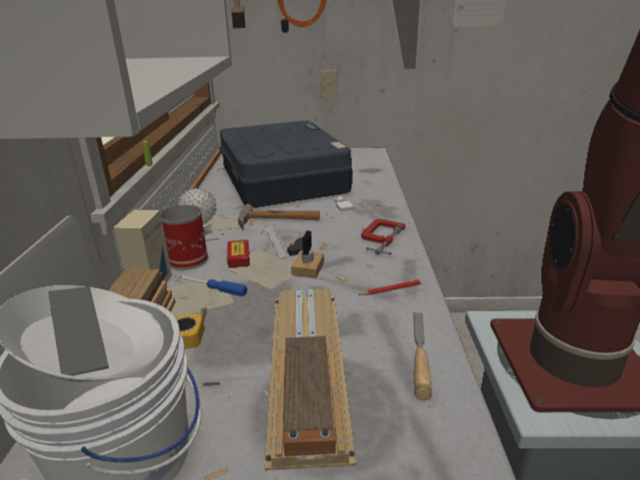

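View pics/top0.png

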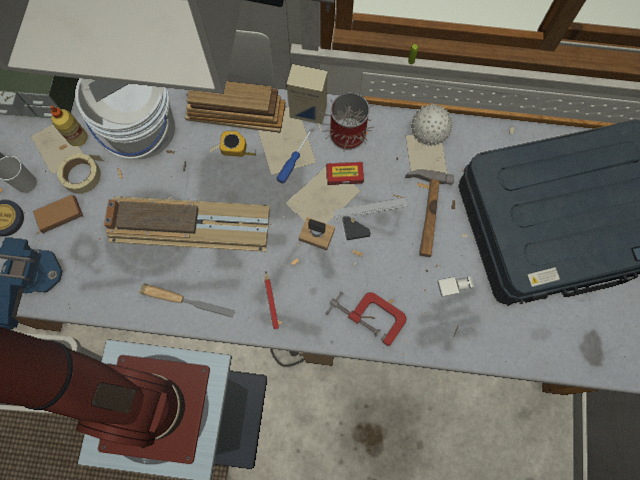

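The side view shows the jig around (310,375) with the board over the slot's near end. The stand with the black-barred stud is at (307,255). In the top view the jig is at (188,223) with the open slot end to the right, at about (268,225), and the stand is at (317,233). I'll zoom in next.

```bash
python3 - <<'E'
import cv2
im=cv2.imread("pics/top0.png"); c=im[180:270,95:355]; cv2.imwrite("pics/topz.png",cv2.resize(c,None,fx=3,fy=3,interpolation=cv2.INTER_CUBIC))
im=cv2.imread("pics/side0.png"); c=im[220:350,250:370]; cv2.imwrite("pics/sidez.png",cv2.resize(c,None,fx=4.5,fy=4.5,interpolation=cv2.INTER_CUBIC))
im=cv2.imread("pics/top0.png"); c=im[205:255,290:345]; cv2.imwrite("pics/topz2.png",cv2.resize(c,None,fx=10,fy=10,interpolation=cv2.INTER_CUBIC))
E
```

```text
(no output)
```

View pics/topz.png

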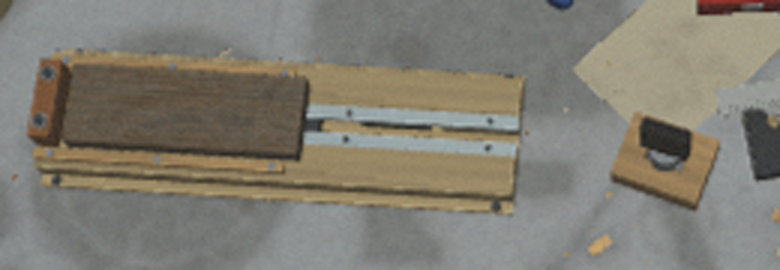

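View pics/sidez.png

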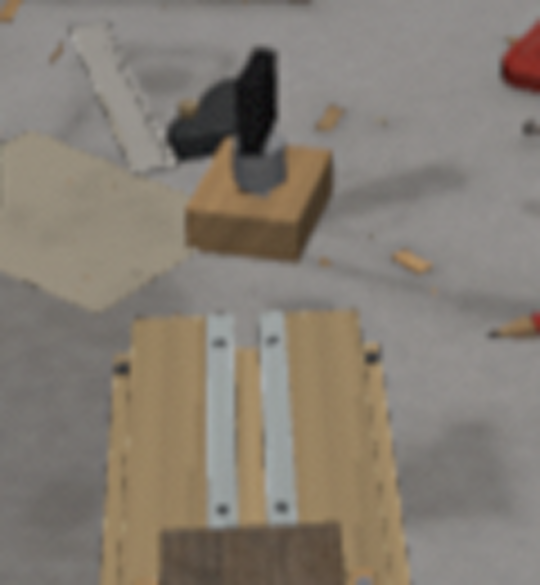

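View pics/topz2.png

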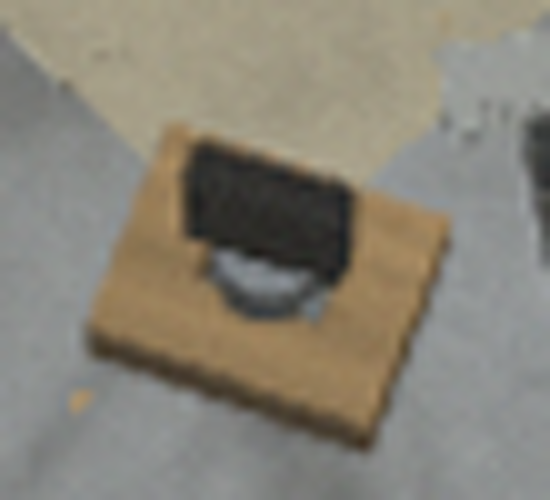

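```bash
cat > h.py <<'E'
import numpy as np, cv2
from bench import *
C={}
def cal(n):
    if n not in C:
        c=calibration(n); R,_=cv2.Rodrigues(np.array(c["rvec"])); C[n]=(np.array(c["K"]),R,np.array(c["tvec"]).ravel())
    return C[n]
def ray(n,u,v):
    K,R,t=cal(n); d=R.T@np.linalg.solve(K,[u,v,1.]); return -R.T@t,d/np.linalg.norm(d)
def onz(n,u,v,z):
    o,d=ray(n,u,v); return o+d*(z-o[2])/d[2]
def proj(n,p):
    K,R,t=cal(n); q=K@(R@np.asarray(p,float)+t); return q[:2]/q[2]
E
python3 - <<'E'
from h import *
np.set_printoptions(precision=1,suppress=True)
for n in("side","top"): print(n,"cam",ray(n,320,240)[0], ray(n,320,240)[1])
f=lambda x,y:(95+x/3,180+y/3)
g=lambda x,y:(250+x/4.5,220+y/4.5)
print("slot top"); 
for p in [(307,124.5),(518,137)]: print(onz("top",*f(*p),26))
print("slot side")
for p in [(247.5,315),(252,522)]: print(onz("side",*g(*p),26))
print("jig side open corners top face"); 
for p in [(133,318),(357,312)]: print(onz("side",*g(*p),26))
h=lambda x,y:(290+x/10,205+y/10)
print("stand top corners (top)")
for p in [(178,130),(445,215),(370,440),(90,335)]: print(onz("top",*h(*p),26))
print("stand top corners (side)")
for p in [(225,135),(332,152),(297,222),(187,212)]: print(onz("side",*g(*p),26))
print("bar top corners")
for p in [(200,145),(355,188),(345,260),(190,240)]: print(onz("top",*h(*p),96))
for p in [(258,48),(276,52),(270,150),(238,150)]: print(onz("side",*g(*p),96))
im=cv2.imread("pics/side0.png");print(im[235:262:2,296:318:2].mean(axis=2).astype(int))
E
```

```text
side cam [436.4 660.6 594.9] [ 0.  -0.9 -0.5]
top cam [   3.2 -403.8 1509.3] [ 0.3  0.  -1. ]
slot top
[478.4 -20.6  26. ]
[ 489.5 -206.8   26. ]
slot side
[ 490.  -196.3   26. ]
[481.9 -40.7  26. ]
jig side open corners top face
[ 545.4 -194.6   26. ]
[ 437. -198.   26.]
stand top corners (top)
[ 523.7 -309.2   26. ]
[ 508.7 -382.1   26. ]
[ 444.8 -369.8   26. ]
[ 464.4 -293.6   26. ]
stand top corners (side)
[ 509.9 -377.8   26. ]
[ 449.8 -356.9   26. ]
[ 467.7 -282.7   26. ]
[ 525.8 -294.1   26. ]
bar top corners
[ 495.8 -319.7   96. ]
[ 489.2 -359.8   96. ]
[ 469.9 -359.6   96. ]
[ 470.4 -320.4   96. ]
[ 488.  -345.9   96. ]
[ 478.3 -340.8   96. ]
[ 478.2 -234.4   96. ]
[ 493.8 -234.7   96. ]
[[134 127 124 125  58  26  27  35 137 141 141]
 [129 117  93  72  26  27  20  25 137 143 141]
 [ 96  57  52  32  20  21  16  23 135 141 145]
 [ 51  52  53  35  19  20  14  25 135 140 140]
 [ 50  53  54  33  19  21  17  24 136 140 140]
 [ 53  55  54  37  21  22  13  15 134 141 139]
 [ 53  54  54  37  20  22  17  49 137 140 139]
 [ 45  45  45  43  19  22  12  85 135 140 139]
 [ 33  35 108  80  18  19  33 121 123 137 139]
 [ 28  83 120  72  21  18  58 110  85 109 116]
 [121 121 117  73  69  72  78  80  73 110 117]
 [132 119 118  75  78  83  82  78  71 111 120]
 [122 119 124  80  76  79  81  78  71 114 120]
 [119 123 123 100  73  79  80  84 104 119 116]]
```

```bash
python3 - <<'E'
from h import *
np.set_printoptions(precision=1,suppress=True)
im=cv2.imread("pics/top0.png"); c=im[180:270,95:355]
print("HSV samples")
hs=cv2.cvtColor(im,cv2.COLOR_BGR2HSV)
for n,(u,v) in dict(wood=(302,240),wood2=(325,245),bench=(340,250),paper=(300,215),lip=(230,218),lip2=(250,229),ply=(230,205),slot=(250,223)).items(): print(n,hs[v,u],im[v,u])
big=cv2.resize(im[205:255,290:345],None,fx=8,fy=8,interpolation=cv2.INTER_CUBIC)
g=big.max(axis=2)
m=((g<75)*255).astype(np.uint8)
cs,_=cv2.findContours(m,cv2.RETR_EXTERNAL,cv2.CHAIN_APPROX_NONE)
for k in cs:
    if cv2.contourArea(k)>2000:
        ap=cv2.approxPolyDP(cv2.convexHull(k),8,True)[:,0]/8+[290-.4375,205-.4375]; print("dark",cv2.contourArea(k)/64,ap.tolist(), cv2.minAreaRect(k))
h8=cv2.cvtColor(big,cv2.COLOR_BGR2HSV)
m=((h8[...,1]>75)&(h8[...,0]<25)&(h8[...,2]>110)).astype(np.uint8)*255
m=cv2.morphologyEx(m,cv2.MORPH_OPEN,np.ones((9,9)))
cv2.imwrite("pics/m.png",m)
cs,_=cv2.findContours(m,cv2.RETR_EXTERNAL,cv2.CHAIN_APPROX_NONE)
for k in cs:
    if cv2.contourArea(k)>2000:
        ap=cv2.approxPolyDP(cv2.convexHull(k),16,True)[:,0]/8+[290-.4375,205-.4375]; print("wood",cv2.contourArea(k)/64,ap.tolist())
        for p in ap: print(onz("top",*p,26))
# lips: profile across slot at several y, in top
for y in (-60,-90,-120,-150,-180):
    xs=np.arange(455,515,1.0)
    P=np.array([proj("top",[x,y,26]) for x in xs],np.float32)
    b=im.astype(np.float32)
    v=cv2.remap(b,P[None,:,0],P[None,:,1],cv2.INTER_CUBIC)[0]
    print(y,(v[:,0]-v[:,2]+0).astype(int).tolist())
im=cv2.imread("pics/side0.png")
for y in (-60,-90,-120,-150,-180):
    P=np.array([proj("side",[x,y,26]) for x in xs],np.float32)
    v=cv2.remap(im.astype(np.float32),P[None,:,0],P[None,:,1],cv2.INTER_CUBIC)[0]
    print("side",y,(v[:,0]-v[:,2]).astype(int).tolist())
E
```

```text
HSV samples
wood [19 80 67] [46 59 67]
wood2 [ 18 109 148] [ 85 122 148]
bench [ 98   7 146] [146 145 142]
paper [ 23  45 163] [134 156 163]
lip [ 92  21 167] [167 166 153]
lip2 [ 93  18 169] [169 168 157]
ply [ 21  85 153] [102 137 153]
slot [16 67 72] [53 63 72]
dark 154.1171875 [[309.3125, 219.3125], [323.8125, 223.1875], [323.3125, 232.5625], [320.9375, 233.1875], [308.5625, 228.0625]] ((213.67529296875, 173.9248504638672), (144.67794799804688, 83.60365295410156), 16.9492244720459)
wood 415.0 [[306.4375, 217.0625], [334.1875, 226.4375], [326.3125, 247.1875], [298.8125, 237.4375]]
[ 525.9 -305.3   26. ]
[ 508.7 -381.3   26. ]
[ 449.5 -367.4   26. ]
[ 467.2 -292.7   26. ]
-60 [-50, -50, -52, -54, -54, -51, -47, -38, -24, -9, 3, 11, 13, 15, 17, 16, 16, 16, 14, 7, 0, -11, -29, -45, -59, -62, -58, -53, -53, -52, -43, -31, -19, -3, 5, 11, 16, 15, 14, 13, 13, 13, 14, 14, 10, 4, -4, -19, -33, -44, -52, -52, -50, -49, -48, -47, -47, -48, -48, -48]
-90 [-51, -51, -50, -51, -53, -54, -53, -51, -46, -37, -28, -13, 0, 10, 18, 18, 14, 14, 14, 13, 11, 10, 0, -20, -45, -61, -65, -57, -47, -37, -
[... 1558 characters left out ...]
-4, 4, 5, 5, 4, 3, 4, 4, 6, 3, -3, -17, -36, -52, -59, -61, -61, -60, -59, -58, -58, -55, -44, -30, -11, 1, 7, 5, 4, 4, 3, 3, 5, 7, 7, 3, -11, -28, -45, -51, -55, -53, -53, -55, -56]
side -150 [-52, -52, -52, -53, -55, -54, -54, -54, -54, -53, -53, -56, -57, -52, -45, -26, -8, 4, 5, 6, 5, 4, 4, 5, 6, 5, 5, -3, -24, -44, -57, -61, -63, -60, -59, -59, -59, -59, -53, -45, -27, -9, 5, 6, 6, 4, 3, 3, 4, 5, 5, 6, 0, -15, -34, -49, -55, -58, -55, -55]
side -180 [-51, -51, -51, -52, -53, -54, -53, -54, -54, -54, -53, -53, -54, -54, -54, -48, -37, -24, -10, -2, 4, 4, 5, 4, 3, 3, 4, 5, 4, 2, 0, -2, -4, -4, -4, -4, -4, -4, -5, -4, -4, -2, 0, 3, 5, 5, 5, 4, 4, 5, 5, 6, 6, 6, -3, -20, -39, -49, -54, -56]
```

View pics/m.png

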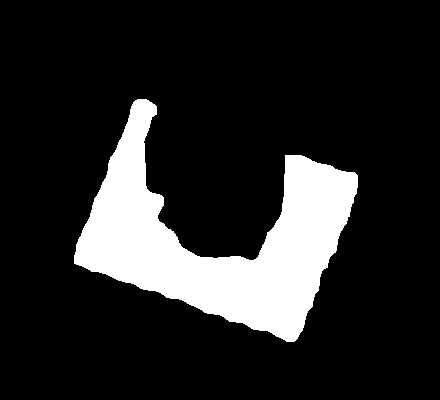

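```bash
python3 - <<'E'
from h import *
np.set_printoptions(precision=1,suppress=True)
im=cv2.imread("pics/side0.png").mean(axis=2)
print(im[228:256,300:316].astype(int))
T=cv2.imread("pics/top0.png")
for p in [(309.3,219.3),(323.8,223.2),(316.5,221.2)]: print(onz("top",*p,96))
t=T.max(axis=2); print(t[216:238,304:330])
# along-slot profiles on the lips centre for the open end
for n,I in(("top",T),("side",cv2.imread("pics/side0.png"))):
  for off in(-12,13):
    ys=np.arange(-215,-185,1.)
    P=np.array([proj(n,[486.6-.0582*(y+120)+off,y,26]) for y in ys],np.float32)
    v=cv2.remap(I.astype(np.float32),P[None,:,0],P[None,:,1],cv2.INTER_CUBIC)[0]
    print(n,off,v.mean(1).astype(int).tolist())
E
```

```text
[[139 140 140 141 141 142 140 142 143 144 143 142 142 141 141 141]
 [138 140 141 140 142 140 137 135 137 138 139 141 140 140 141 141]
 [137 137 140 140 140 132 109  96  97 106 120 135 141 140 141 141]
 [130 131 135 138 137 114  72  49  49  58  77 108 136 141 139 139]
 [124 128 131 137 129  87  44  22  23  27  44  92 135 143 140 140]
 [120 123 130 133 113  65  27  25  26  19  39  91 137 144 141 141]
 [120 123 130 125  88  44  26  27  26  20  39  94 137 143 141 140]
 [124 128 125 103  58  29  26  26  27  18  35  91 137 145 141 142]
 [122 124 108  71  34  24  26  25  21  14  31  83 139 146 144 142]
 [ 93  88  72  41  26  25  27  22  20  13  25  79 137 147 143 141]
 [ 61  57  38  24  26  26  28  26  19  16  21  78 135 143 140 141]
 [ 52  50  32  23  20  24  21  19  16  12  23  79 135 144 141 144]
 [ 55  51  34  16  21  17  20  21  18  15  24  79 135 145 142 142]
 [ 53  50  35  19  19  19  20  22  14  12  25  80 135 145 140 139]
 [ 54  53  35  19  22  23  17  20  17  15  19  79 137 142 139 139]
 [ 54  50  33  19  19  18  21  15  17  12  24  79 136 144 140 139]
 [ 53  50  33  22  18  17  2
[... 3180 characters left out ...]
 140 137 134 136 137 140 123
  138 144 142 145 147 150 151 152]]
top -12 [139, 140, 140, 139, 136, 133, 128, 119, 115, 129, 154, 176, 180, 173, 167, 165, 165, 165, 166, 166, 166, 165, 166, 166, 167, 168, 168, 166, 167, 165]
top 13 [134, 133, 132, 134, 135, 133, 130, 123, 111, 103, 111, 131, 152, 164, 166, 168, 167, 165, 165, 167, 168, 167, 165, 164, 164, 165, 166, 166, 166, 166]
side -12 [132, 131, 130, 129, 127, 126, 125, 124, 124, 124, 125, 128, 133, 138, 143, 149, 153, 156, 158, 160, 161, 161, 161, 161, 161, 160, 160, 160, 160, 160]
side 13 [133, 133, 134, 134, 135, 136, 136, 136, 135, 133, 131, 129, 126, 123, 122, 125, 130, 135, 142, 148, 152, 154, 156, 158, 159, 159, 159, 159, 160, 160]
```

```bash
python3 - <<'E'
from h import *
np.set_printoptions(precision=1,suppress=True)
a=[onz("top",*p,96) for p in [(308.6,218.8),(324.7,222.9)]]
b=[onz("top",*p,50) for p in [(308.1,228.6),(324.2,232.6)]]
print(a,b,np.mean(a+b,axis=0))
for u,y in((311.0,-358),(302,-316)):
    for v in (235,240,245):
        o,d=ray("side",u,v); print(u,v,o+d*(y-o[1])/d[1])
s=state();from scipy.spatial.transform import Rotation as R
print(R.from_quat(s["tool_rot"]).as_matrix(), s["eef_pos"])
E
```

```text
[array([ 497.2, -315.9,   96. ]), array([ 491.3, -357.6,   96. ])] [array([ 486.5, -315.2,   50. ]), array([ 480.7, -357.9,   50. ])] [ 488.9 -336.7   73. ]
311.0 235 [ 480.1 -358.    78.1]
311.0 240 [ 480.5 -358.    64.4]
311.0 245 [ 480.9 -358.    50.5]
302 235 [ 499.3 -316.    99.7]
302 240 [ 499.8 -316.    86.5]
302 245 [ 500.3 -316.    73.2]
[[-1.   0.2 -0. ]
 [ 0.2  1.  -0. ]
 [-0.  -0.  -1. ]] [142.9 633.7 221.7]
```

```bash
cat >> h.py <<'E'
from scipy.spatial.transform import Rotation as Rt
def yaw(s):
    M=Rt.from_quat(s["tool_rot"]).as_matrix(); return np.degrees(np.arctan2(M[1,1],M[0,1]))
def plan(p,th,segs,dec=2):
    """segs: (pos target,yaw target,nrows)"""
    p=np.array(p,float)
    for q,t2,n in segs:
        q=np.array(q,float); d=(q-p)/n; dt=(t2-th)/n; out=[]
        for i in range(n):
            a=np.radians(th+dt*i); 
            out.append([[round(float(x)/10,dec) for x in (d@[-np.sin(a),np.cos(a),0],d@[np.cos(a),np.sin(a),0],-d[2])],[0,0,round(-dt,2)]])
        for i in range(0,n,5): print(out[i:i+5])
        p,th=q,t2
def show():
    s=state(); M=Rt.from_quat(s["tool_rot"]).as_matrix()
    print("t %.2f"%s["time"],"tcp",np.round(s["eef_pos"],1),"yaw %.2f"%yaw(s),"z",np.round(M[:,2],3),"F",np.round(s["contact_force"],1),"T",np.round(s["wrist_torque"],2),"w %.3f"%s["gripper_width"],"j",np.round(s["joint_pos"],2))
    return s
E
python3 - <<'E'
from h import *
np.set_printoptions(precision=0,suppress=True)
for uv,z in(((125,80),200),((165,130),50),((165,130),150),((125,155),0),((75,110),150)): print(uv,z,onz("top",*uv,z))
for uv,z in(((190,410),0),((198,430),0),((180,340),150),((100,300),200)): print(uv,z,onz("side",*uv,z))
s=show()
plan(s["eef_pos"],yaw(s),[((430,260,225),35,10),((489.3,-336.9,150),-8,10)])
E
```

```text
(125, 80) 200 [773. 185. 200.]
(165, 130) 50 [721. 110.  50.]
(165, 130) 150 [672.  75. 150.]
(125, 155) 0 [656. 223.   0.]
(75, 110) 150 [700. 316. 150.]
(190, 410) 0 [666. 112.   0.]
(198, 430) 0 [643. 152.   0.]
(180, 340) 150 [657. 119. 150.]
(100, 300) 200 [778.  87. 200.]
t 0.10 tcp [143. 634. 222.] yaw 77.29 z [-0. -0. -1.] F [-0.  0. -1.] T [ 0. -0. -0.] w 0.998 j [-1.  0.  0.  1. -0.  1. -0.]
[[[-3.62, -3.01, -0.03], [0, 0, np.float64(4.23)]], [[-3.84, -2.74, -0.03], [0, 0, np.float64(4.23)]], [[-4.03, -2.45, -0.03], [0, 0, np.float64(4.23)]], [[-4.2, -2.14, -0.03], [0, 0, np.float64(4.23)]], [[-4.34, -1.83, -0.03], [0, 0, np.float64(4.23)]]]
[[[-4.47, -1.5, -0.03], [0, 0, np.float64(4.23)]], [[-4.56, -1.17, -0.03], [0, 0, np.float64(4.23)]], [[-4.64, -0.83, -0.03], [0, 0, np.float64(4.23)]], [[-4.69, -0.49, -0.03], [0, 0, np.float64(4.23)]], [[-4.71, -0.14, -0.03], [0, 0, np.float64(4.23)]]]
[[[-5.23, -2.94, 0.75], [0, 0, 4.3]], [[-5.44, -2.54, 0.75], [0, 0, 4.3]], [[-5.61, -2.12, 0.75], [0, 0, 4.3]], [[-5.75, -1.7, 0.75], [0, 0, 4.3]], [[-5.86, -1.26, 0.75], [0, 0, 4.3]]]
[[[-5.94, -0.82, 0.75], [0, 0, 4.3]], [[-5.99, -0.37, 0.75], [0, 0, 4.3]], [[-6.0, 0.08, 0.75], [0, 0, 4.3]], [[-5.97, 0.53, 0.75], [0, 0, 4.3]], [[-5.92, 0.98, 0.75], [0, 0, 4.3]]]
```

>>> carry_out(
  series=[
    [[-3.6, -3.0, 0], [0, 0, 4.2]],
    [[-3.8, -2.7, 0], [0, 0, 4.2]],
    [[-4.0, -2.5, 0], [0, 0, 4.2]],
    [[-4.2, -2.1, 0], [0, 0, 4.2]],
    [[-4.3, -1.8, 0], [0, 0, 4.2]],
  ],
  grip=5,
)

```text
time: 0.72
eef_pos: [286.6, 446.9, 222.3]
tool_rot: [0.291, 0.957, -0.0, -0.0]
contact_force: [0.9, -0.7, 0.6]
gripper_width: 0.595
```

>>> carry_out(
  series=[
    [[-4.5, -1.5, 0], [0, 0, 4.2]],
    [[-4.6, -1.2, 0], [0, 0, 4.2]],
    [[-4.6, -0.8, 0], [0, 0, 4.2]],
    [[-4.7, -0.5, 0], [0, 0, 4.2]],
    [[-4.7, -0.1, 0], [0, 0, 4.2]],
  ],
)

```text
time: 1.35
eef_pos: [431.2, 260.7, 222.4]
tool_rot: [0.461, 0.888, -0.0, -0.0]
contact_force: [-0.2, -0.1, 0.0]
gripper_width: 0.575
```

>>> carry_out(
  series=[
    [[-5.2, -2.9, 0.7], [0, 0, 4.3]],
    [[-5.4, -2.5, 0.7], [0, 0, 4.3]],
    [[-5.6, -2.1, 0.7], [0, 0, 4.3]],
    [[-5.7, -1.7, 0.7], [0, 0, 4.3]],
    [[-5.8, -1.3, 0.7], [0, 0, 4.3]],
  ],
)

```text
time: 1.98
eef_pos: [461.1, -35.9, 187.3]
tool_rot: [0.618, 0.786, 0.0, -0.0]
contact_force: [0.8, -0.7, -0.6]
gripper_width: 0.574
```

>>> carry_out(
  series=[
    [[-5.9, -0.8, 0.7], [0, 0, 4.3]],
    [[-6.0, -0.4, 0.7], [0, 0, 4.3]],
    [[-6.0, 0.1, 0.7], [0, 0, 4.3]],
    [[-6.0, 0.5, 0.7], [0, 0, 4.3]],
    [[-5.9, 1.0, 0.7], [0, 0, 4.3]],
  ],
)

```text
time: 2.6
eef_pos: [492.9, -333.6, 152.1]
tool_rot: [0.753, 0.658, 0.0, 0.0]
contact_force: [1.0, 0.5, 0.8]
gripper_width: 0.575
```

```bash
python3 - <<'E'
from h import *
s=show()
plan(s["eef_pos"],yaw(s),[((489.3,-336.9,56),-8,5)],3)
for n in("side","top"):
    im=camera(n); cv2.imwrite(f"pics/{n}1.png",im[:,:,::-1])
a=cv2.imread("pics/side1.png")[200:320,240:400]; b=cv2.imread("pics/top1.png")[170:290,240:400]
cv2.imwrite("pics/c1.png",cv2.resize(np.hstack([a,b]),None,fx=2.5,fy=2.5,interpolation=cv2.INTER_CUBIC))
E
```

```text
t 2.60 tcp [ 492.9 -333.6  152.1] yaw -7.77 z [ 0.  0. -1.] F [1.  0.5 0.8] T [-0.   -0.04 -0.01] w 0.575 j [-0.25  0.39  0.97  1.73 -0.34  1.2   0.68]
[[[-0.076, -0.061, 1.922], [0, 0, np.float64(0.05)]], [[-0.076, -0.061, 1.922], [0, 0, np.float64(0.05)]], [[-0.076, -0.061, 1.922], [0, 0, np.float64(0.05)]], [[-0.076, -0.061, 1.922], [0, 0, np.float64(0.05)]], [[-0.076, -0.061, 1.922], [0, 0, np.float64(0.05)]]]
```

View pics/c1.png

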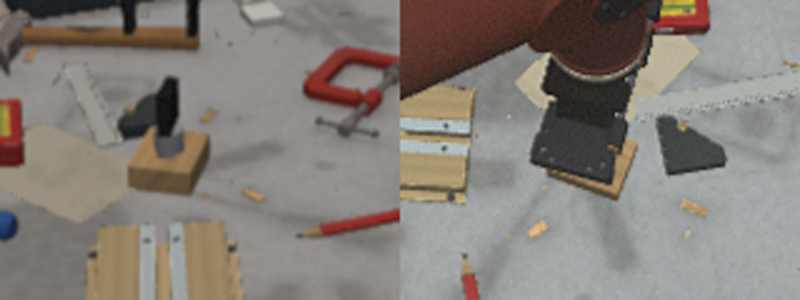

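>>> carry_out(
  series=[
    [[-0.38, -0.3, 1.0], [0, 0, 0.2]],
    [[0, 0, 2.0], [0, 0, 0]],
    [[0, 0, 2.0], [0, 0, 0]],
    [[0, 0, 1.6], [0, 0, 0]],
    [[0, 0, 0], [0, 0, 0]],
  ],
)

```text
time: 3.32
eef_pos: [488.4, -334.5, 85.1]
tool_rot: [0.754, 0.657, -0.0, -0.001]
contact_force: [0.7, 0.1, 0.1]
gripper_width: 0.578
```

```bash
python3 - <<'E'
from h import *
s=show()
for n in("side","top"):
    im=camera(n); cv2.imwrite(f"pics/{n}2.png",im[:,:,::-1])
a=cv2.imread("pics/side2.png")[190:290,250:370]; b=cv2.imread("pics/top2.png")[190:290,250:370]
cv2.imwrite("pics/c2.png",cv2.resize(np.hstack([a,b]),None,fx=3.3,fy=3.3,interpolation=cv2.INTER_CUBIC))
E
```

```text
t 3.33 tcp [ 488.4 -334.5   85.1] yaw -7.86 z [-0.002  0.001 -1.   ] F [0.7 0.1 0.1] T [-0.06  0.03  0.02] w 0.578 j [-0.2   0.46  0.92  1.8  -0.41  1.09  0.73]
```

View pics/c2.png

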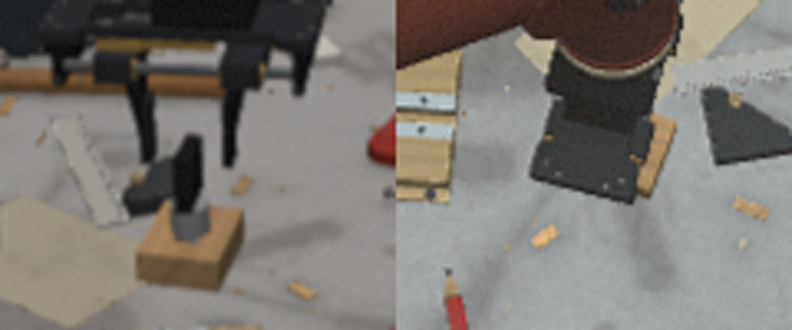

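>>> carry_out(
  series=[
    [[-0.22, 0.1, 0.9], [0, 0, 0]],
    [[0, 0, 1.0], [0, 0, 0]],
    [[0, 0, 1.0], [0, 0, 0]],
    [[0, 0, 0], [0, 0, 0]],
    [[0, 0, 0], [0, 0, 0]],
  ],
)

```text
time: 4.05
eef_pos: [489.7, -338.0, 57.6]
tool_rot: [0.754, 0.657, -0.0, 0.0]
contact_force: [0.4, -0.5, 0.5]
gripper_width: 0.577
```

```bash
python3 - <<'E'
from h import *
s=show()
for n in("side","top"):
    im=camera(n); cv2.imwrite(f"pics/{n}3.png",im[:,:,::-1])
a=cv2.imread("pics/side3.png")[190:290,250:370]; b=cv2.imread("pics/top3.png")[190:290,250:370]
cv2.imwrite("pics/c3.png",cv2.resize(np.hstack([a,b]),None,fx=3.3,fy=3.3,interpolation=cv2.INTER_CUBIC))
s=show()
E
```

```text
t 4.05 tcp [ 489.7 -338.    57.6] yaw -7.92 z [-0. -0. -1.] F [ 0.4 -0.5  0.5] T [-0.1   0.08 -0.02] w 0.577 j [-0.17  0.5   0.9   1.82 -0.45  1.04  0.76]
t 4.15 tcp [ 489.9 -338.    57.9] yaw -7.91 z [ 0. -0. -1.] F [-1.  -0.5  0.5] T [-0.13  0.04 -0.03] w 0.571 j [-0.17  0.5   0.9   1.82 -0.45  1.04  0.76]
```

View pics/c3.png

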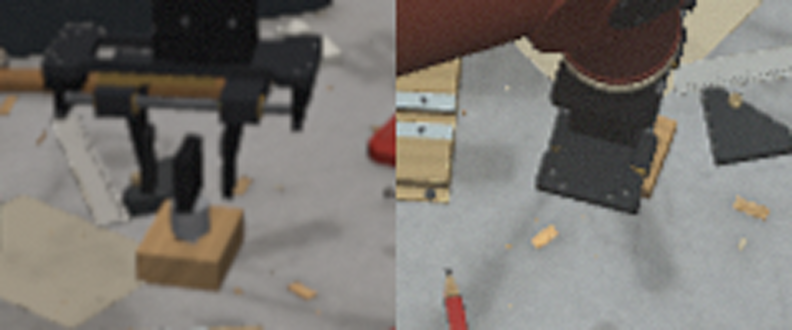

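>>> carry_out(
  series=[
    [[0.1, 0, 0], [0, 0, 0]],
    [[0, 0, 0], [0, 0, 0]],
    [[0, 0, 0], [0, 0, 0]],
    [[0, 0, 0], [0, 0, 0]],
    [[0, 0, 0], [0, 0, 0]],
  ],
  grip=0,
  newtons=45,
)

```text
time: 4.78
eef_pos: [489.8, -336.9, 57.6]
tool_rot: [0.754, 0.657, -0.0, 0.0]
contact_force: [0.7, -0.1, 0.9]
gripper_width: 0.157
```

```bash
python3 - <<'E'
from h import *
s=show()
E
```

```text
t 4.78 tcp [ 489.8 -336.9   57.6] yaw -7.91 z [-0. -0. -1.] F [ 0.7 -0.1  0.9] T [-0.1   0.05 -0.08] w 0.157 j [-0.17  0.5   0.9   1.82 -0.45  1.04  0.76]
```

>>> carry_out(
  series=[
    [[0, 0, -0.5], [0, 0, 0]],
    [[0, 0, -1.0], [0, 0, 0]],
    [[0, 0, -1.5], [0, 0, 0]],
    [[0, 0, -1.5], [0, 0, 0]],
    [[0, 0, 0], [0, 0, 0]],
  ],
)

```text
time: 5.4
eef_pos: [490.7, -337.4, 104.3]
tool_rot: [0.754, 0.657, 0.001, 0.001]
contact_force: [-0.7, 0.5, -2.4]
gripper_width: 0.159
```

```bash
python3 - <<'E'
from h import *
s=show()
plan(s["eef_pos"],yaw(s),[((488.9,-160,s["eef_pos"][2]),3.33,5)],3)
E
```

```text
t 5.40 tcp [ 490.7 -337.4  104.3] yaw -7.90 z [ 0.003 -0.001 -1.   ] F [-0.7  0.5 -2.4] T [-0.08  0.1   0.03] w 0.159 j [-0.21  0.44  0.94  1.78 -0.39  1.12  0.72]
[[[3.509, -0.523, -0.0], [0, 0, np.float64(-2.25)]], [[3.527, -0.385, -0.0], [0, 0, np.float64(-2.25)]], [[3.539, -0.247, -0.0], [0, 0, np.float64(-2.25)]], [[3.546, -0.108, -0.0], [0, 0, np.float64(-2.25)]], [[3.548, 0.031, -0.0], [0, 0, np.float64(-2.25)]]]
```

>>> carry_out(
  series=[
    [[3.5, -0.5, 0], [0, 0, -2.2]],
    [[3.5, -0.4, 0], [0, 0, -2.2]],
    [[3.5, -0.3, 0], [0, 0, -2.2]],
    [[3.5, -0.1, 0], [0, 0, -2.3]],
    [[3.6, 0, 0], [0, 0, -2.3]],
  ],
)

```text
time: 6.02
eef_pos: [487.2, -158.9, 102.4]
tool_rot: [0.686, 0.728, 0.0, -0.0]
contact_force: [-0.1, -0.1, -1.5]
gripper_width: 0.154
```

>>> carry_out(
  series=[
    [[0, 0, 0], [0, 0, 0]],
    [[0, 0, 0], [0, 0, 0]],
    [[0, 0, 0], [0, 0, 0]],
    [[0, 0, 0], [0, 0, 0]],
    [[0, 0, 0], [0, 0, 0]],
  ],
)

```text
time: 6.65
eef_pos: [487.4, -160.7, 102.5]
tool_rot: [0.687, 0.727, -0.0, 0.0]
contact_force: [0.0, 0.0, -2.2]
gripper_width: 0.156
```

```bash
python3 - <<'E'
from h import *
s=show()
for n in("side","top"):
    im=camera(n); cv2.imwrite(f"pics/{n}4.png",im[:,:,::-1])
a=cv2.imread("pics/side4.png")[210:330,245:365]; 
b=cv2.imread("pics/top4.png")[180:280,200:320]
cv2.imwrite("pics/c4.png",cv2.resize(a,None,fx=5,fy=5,interpolation=cv2.INTER_CUBIC))
cv2.imwrite("pics/c4t.png",cv2.resize(b,None,fx=5,fy=5,interpolation=cv2.INTER_CUBIC))
s=show()
E
```

```text
t 6.65 tcp [ 487.4 -160.7  102.5] yaw 3.23 z [-0. -0. -1.] F [ 0.   0.  -2.2] T [-0.12  0.01 -0.02] w 0.156 j [-0.61  0.22  0.95  1.98 -0.21  1.05  0.49]
t 6.75 tcp [ 487.5 -160.4  102.5] yaw 3.26 z [-0. -0. -1.] F [-0.1  0.  -2.4] T [-0.13  0.08 -0.01] w 0.159 j [-0.61  0.22  0.95  1.98 -0.21  1.05  0.49]
```

View pics/c4.png

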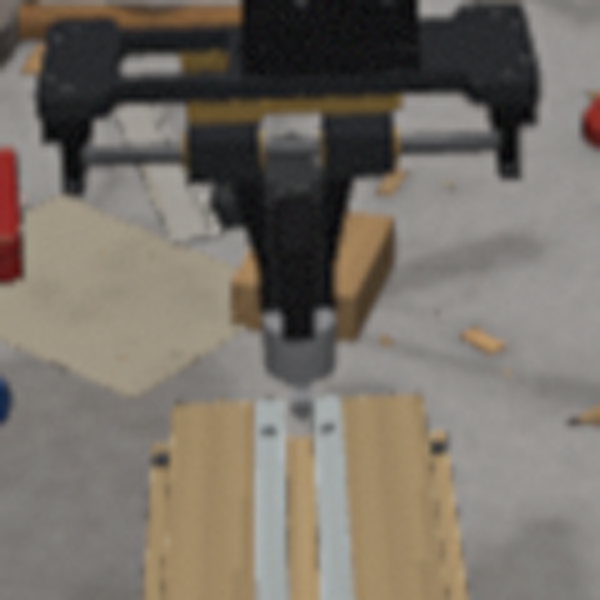

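View pics/c4t.png

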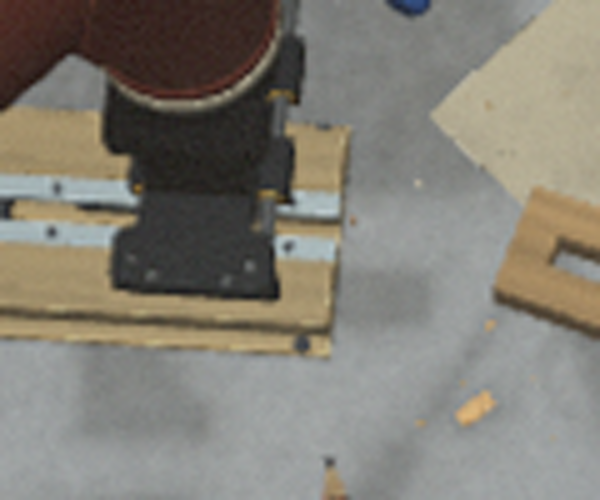

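```bash
python3 - <<'E'
from h import *
np.set_printoptions(precision=1,suppress=True)
im=cv2.imread("pics/side4.png").astype(np.float32); g=im.mean(axis=2)
pc=proj("side",[489,-145,82]); ph=proj("side",[489,-150,58]); print(pc,ph)
for r in range(278,298): print(r,g[r,294:317].astype(int))
E
```

```text
[303.6 280.9] [304.1 289.5]
278 [144 146 141 110  77  74  82  76  66  63  64  68  74  78  84  82  74  75
 100 118 117 110 120]
279 [141 143 142 118  81  74  80  84  84  83  85  85  89  88  84  79  74  81
 120 141 142 138 140]
280 [140 143 141 122  83  72  79  84  87  89  89  88  88  86  83  80  74  83
 124 147 148 146 145]
281 [140 143 141 123  82  72  79  82  84  87  87  88  87  84  81  80  72  83
 124 146 149 148 146]
282 [140 142 142 123  83  73  79  82  85  85  85  86  84  82  82  78  72  83
 126 147 150 147 145]
283 [139 141 142 133  91  73  80  81  83  84  86  84  83  83  80  78  72  89
 132 147 147 145 145]
284 [141 141 142 137 110  88  79  82  83  85  84  85  84  84  82  78  84 108
 141 146 144 142 143]
285 [141 141 143 143 132 117  97  90  82  83  83  83  84  87  93  97 113 129
 142 142 139 139 138]
286 [142 141 142 143 143 139 131 118  98  91  89  88  91 109 125 129 130 136
 137 135 134 132 132]
287 [143 141 142 144 144 144 142 137 128 119 107 104 109 130 140 138 132 128
 128 126 126 124 124]
288 [139 139 141 141 138 139 143 145 143 137 128 125 127 137 142 139 136 133
 130 
[... 207 characters left out ...]
29 132]
291 [133 133 163 169 166 166 168 166 144 107  89  85  87 115 161 169 169 169
 166 144 129 129 132]
292 [127 131 162 169 169 168 167 163 144 111  88  81  85 115 161 170 169 169
 166 146 130 128 132]
293 [127 131 163 170 168 168 168 162 147 132 111  97 104 122 161 170 167 167
 164 147 131 128 130]
294 [127 134 162 167 163 161 167 165 150 143 135 126 125 125 160 158 145 147
 161 150 132 128 131]
295 [128 133 159 147 129 129 158 166 151 145 145 142 135 127 153 130 109 123
 157 152 133 128 131]
296 [127 134 156 131 111 112 148 171 154 145 145 145 138 134 155 138 130 147
 163 150 132 128 131]
297 [127 134 160 154 147 148 162 175 153 144 142 143 140 137 162 161 159 166
 166 150 132 128 130]
```

```bash
python3 - <<'E'
from h import *
np.set_printoptions(precision=1,suppress=True)
for (u,v,y) in ((304.5,281,-160.5),(304.95,291.5,-146),(304.95,291.5,-160)):
    o,d=ray("side",u,v); print(o+d*(y-o[1])/d[1])
E
```

```text
[ 488.1 -160.5   71.9]
[ 487.1 -146.    55.7]
[ 488.  -160.    46.3]
```

>>> carry_out(
  series=[
    [[0, 0.14, 0.5], [0, 0, 0]],
    [[0, 0, 1.0], [0, 0, 0]],
    [[0, 0, 0.7], [0, 0, 0]],
    [[0, 0, 0.2], [0, 0, 0]],
    [[0, 0, 0], [0, 0, 0]],
  ],
)

```text
time: 7.38
eef_pos: [488.8, -160.2, 78.4]
tool_rot: [0.687, 0.727, -0.0, -0.0]
contact_force: [-0.1, -0.9, -3.1]
gripper_width: 0.157
```

```bash
python3 - <<'E'
from h import *
s=show()
im=camera("side"); cv2.imwrite(f"pics/side5.png",im[:,:,::-1])
im=cv2.imread("pics/side5.png")
cv2.imwrite("pics/c5.png",cv2.resize(im[260:340,265:345],None,fx=7,fy=7,interpolation=cv2.INTER_CUBIC))
g=im.mean(axis=2)
for r in range(284,316): print(r,g[r,292:319].astype(int))
s=show()
E
```

```text
t 7.38 tcp [ 488.8 -160.2   78.4] yaw 3.28 z [-0. -0. -1.] F [-0.1 -0.9 -3.1] T [-0.12  0.02  0.02] w 0.157 j [-0.58  0.26  0.93  1.99 -0.25  1.    0.52]
284 [139 140 141 144 139 116 126 137 129  70  21  21  19  17  23  72 129 137
 122 109 140 148 146 144 145 145 144]
285 [139 140 143 145 138 108 113 132 128  71  20  20  20  21  17  69 127 126
 102 100 136 144 141 141 140 139 141]
286 [136 140 143 145 138 100  89 110 117  66  17  19  16  18  18  60 109 101
  81  93 133 137 135 132 132 132 132]
287 [136 140 144 144 138 103  77  86  92  62  30  24  26  27  30  57  89  84
  73  90 126 130 127 125 124 126 125]
288 [135 139 140 144 139 107  76  77  82  76  59  55  54  54  59  73  84  79
  71  87 125 127 123 123 125 127 126]
289 [135 141 142 143 142 112  79  76  83  85  82  80  81  82  82  85  85  80
  72  91 140 135 127 126 133 139 136]
290 [137 146 144 141 153 120  80  75  81  85  87  89  91  89  90  86  85  78
  70  97 153 141 129 130 133 138 135]
291 [138 139 135 136 157 124  82  75  80  84  87  88  90  87  88  85  81  77
  70  98 157 148 133 130 132 136 134]
292 [137 136 128 135 159 1
[... 2187 characters left out ...]
 168 165 171 167 126 128 141 146 146 146 155 168
 170 168 167 165 152 134 131 134 136]
312 [136 131 125 139 173 172 167 167 170 164 127 128 142 145 147 144 151 167
 170 167 169 165 151 134 131 134 136]
313 [136 129 126 139 174 172 167 167 169 163 133 131 140 146 147 144 151 167
 170 167 167 167 156 135 132 134 135]
314 [137 130 125 140 175 173 168 166 169 164 136 133 141 145 147 143 147 167
 169 167 167 169 160 137 132 134 135]
315 [136 131 125 140 173 173 167 167 168 162 129 129 140 145 146 141 138 165
 170 166 167 166 155 136 131 134 137]
t 7.42 tcp [ 488.9 -160.1   78.6] yaw 3.29 z [-0. -0. -1.] F [ 0.2  0.2 -1.4] T [-0.12 -0.01  0.02] w 0.157 j [-0.58  0.26  0.93  1.99 -0.25  1.    0.52]
```

View pics/c5.png

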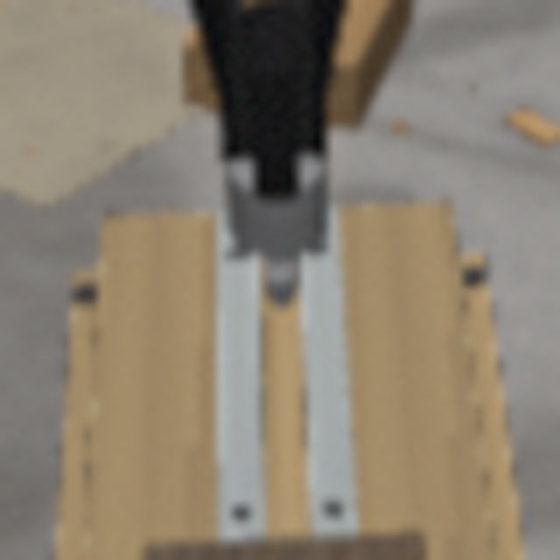

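```bash
python3 - <<'E'
from h import *
np.set_printoptions(precision=2,suppress=True)
for (u,v,y) in ((304.2,291,-160.1),(304.55,301,-145.2),(304.55,301,-160)):
    o,d=ray("side",u,v); print(o+d*(y-o[1])/d[1], 487.15-0.0575*(y+120))
# predicted front head centre if stud axis at TCP
print(proj("side",[488.9,-160,46.8+12]),proj("side",[488.05,-145,34]),proj("side",[488.05,-145,28]))
im=cv2.imread("pics/side5.png").mean(axis=2)
E
```

```text
[ 489.52 -160.1    47.55] 489.45574999999997
[ 488.7 -145.2   32.7] 488.599
[ 489.66 -160.     22.37] 489.45
[304.31 286.49] [304.84 300.53] [304.94 302.92]
```

>>> carry_out(
  series=[
    [[0, 0, 0.12], [0, 0, 0]],
    [[0, 0, 0.12], [0, 0, 0]],
    [[0, 0, 0.12], [0, 0, 0]],
    [[0, 0, 0.12], [0, 0, 0]],
    [[0, 0, 0.12], [0, 0, 0]],
  ],
)

```text
time: 8.05
eef_pos: [488.9, -160.1, 72.5]
tool_rot: [0.687, 0.727, -0.0, 0.0]
contact_force: [-0.2, -0.1, -1.7]
gripper_width: 0.153
```

```bash
python3 - <<'E'
from h import *
s=show()
E
```

```text
t 8.05 tcp [ 488.9 -160.1   72.5] yaw 3.29 z [-0. -0. -1.] F [-0.2 -0.1 -1.7] T [-0.08  0.03  0.02] w 0.153 j [-0.57  0.28  0.92  2.   -0.26  0.99  0.53]
```

>>> carry_out(
  series=[
    [[0, 0, 0.12], [0, 0, 0]],
    [[0, 0, 0.12], [0, 0, 0]],
    [[0, 0, 0.12], [0, 0, 0]],
    [[0, 0, 0.12], [0, 0, 0]],
    [[0, 0, 0.12], [0, 0, 0]],
  ],
)

```text
time: 8.68
eef_pos: [488.9, -160.0, 66.5]
tool_rot: [0.686, 0.727, -0.0, 0.0]
contact_force: [0.3, -0.8, -1.3]
gripper_width: 0.158
```

```bash
python3 - <<'E'
from h import *
s=show()
E
```

```text
t 8.68 tcp [ 488.9 -160.    66.5] yaw 3.29 z [-0. -0. -1.] F [ 0.3 -0.8 -1.3] T [-0.13 -0.   -0.01] w 0.158 j [-0.57  0.29  0.91  2.   -0.27  0.98  0.54]
```

>>> carry_out(
  series=[
    [[0, 0, 0.2], [0, 0, 0]],
    [[0, 0, 0.2], [0, 0, 0]],
    [[0, 0, 0.2], [0, 0, 0]],
    [[0, 0, 0.1], [0, 0, 0]],
    [[0, 0, 0.07], [0, 0, 0]],
  ],
)

```text
time: 9.3
eef_pos: [488.9, -160.0, 58.8]
tool_rot: [0.687, 0.727, -0.0, -0.0]
contact_force: [0.2, -0.6, -2.2]
gripper_width: 0.16
```

```bash
python3 - <<'E'
from h import *
s=show()
im=camera("side"); cv2.imwrite(f"pics/side6.png",im[:,:,::-1])
im=cv2.imread("pics/side6.png")
cv2.imwrite("pics/c6.png",cv2.resize(im[260:340,265:345],None,fx=7,fy=7,interpolation=cv2.INTER_CUBIC))
E
```

```text
t 9.30 tcp [ 488.9 -160.    58.8] yaw 3.29 z [-0. -0. -1.] F [ 0.2 -0.6 -2.2] T [-0.07  0.07 -0.03] w 0.160 j [-0.56  0.3   0.91  2.01 -0.29  0.96  0.55]
```

View pics/c6.png

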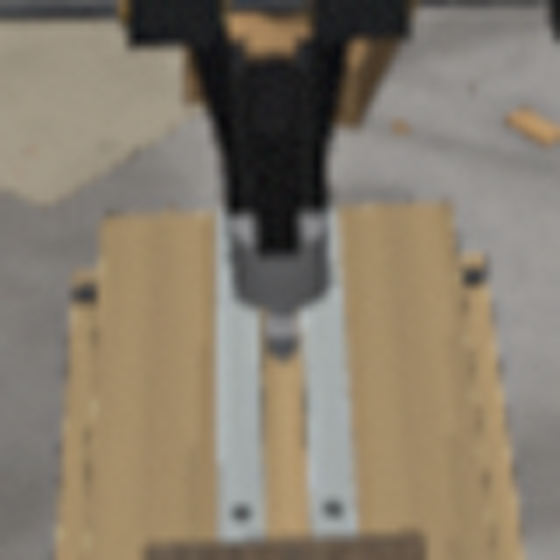

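>>> carry_out(
  series=[
    [[0, 0, 0.05], [0, 0, 0]],
    [[0, 0, 0.03], [0, 0, 0]],
    [[0, 0, 0.03], [0, 0, 0]],
    [[0, 0, 0.02], [0, 0, 0]],
    [[0, 0, 0], [0, 0, 0]],
  ],
  newtons=60,
)

```text
time: 9.98
eef_pos: [488.9, -160.1, 57.6]
tool_rot: [0.687, 0.727, -0.0, 0.0]
contact_force: [0.3, -0.1, -2.5]
gripper_width: 0.16
```

```bash
python3 - <<'E'
from h import *
s=show()
im=cv2.imread("pics/top0.png")
c=cv2.resize(im[205:240,190:270],None,fx=10,fy=10,interpolation=cv2.INTER_CUBIC)
cv2.imwrite("pics/slot.png",c)
for u in range(196,266,2): print(u,im[214:234,u].mean(axis=1).astype(int), round(onz("top",u,222,26)[1]))
E
```

```text
t 9.97 tcp [ 488.9 -160.1   57.6] yaw 3.29 z [ 0. -0. -1.] F [ 0.3 -0.1 -2.5] T [-0.14  0.07  0.  ] w 0.160 j [-0.56  0.3   0.91  2.01 -0.29  0.96  0.55]
196 [ 56  51  50  44  45  39  46  49  52  63 112 119 135 132 123 120 123 126
 128 125] -17
198 [127 149 159 156 179 117  67  65  65  93 154 165 158 167 139 127 131 130
 131 127] -23
200 [133 156 165 159 170 111  64  69  66  81 151 163 160 161 148 128 129 130
 129 126] -28
202 [128 156 162 155 169 103  52  87 100  89 150 164 158 160 137 128 129 129
 131 131] -33
204 [129 156 161 158 166 111 121 135 139 116 147 166 161 159 140 130 129 130
 129 131] -38
206 [120 153 164 159 159 123 126 131 135 141 163 166 158 159 144 129 130 132
 129 132] -44
208 [121 155 162 160 159 139 117 130 135 138 165 170 162 161 146 129 131 130
 131 128] -49
210 [122 147 149 129 134 147 129 126 133 134 160 112  65 117 154 135 128 130
 132 131] -54
212 [124 148 153 130 140 146 117 126 134 138 152 163 158 155 154 136 130 131
 132 131] -59
214 [124 138 160 164 157 173 121 120 135 135 147 161 164 156 161 138 127 131
 131 131] -65
216 [124 139 158 162 157 169 106  55
[... 1557 characters left out ...]
3 105  62 117 131 123 158 164 164 166 141
 123 130] -159
252 [131 134 127 126 159 165 163 174 105  63 106 128 128 159 165 165 166 139
 126 128] -164
254 [129 133 132 128 159 167 164 167 122  71 108 128 116 158 162 165 168 146
 126 127] -169
256 [131 134 131 109 155 168 168 170 123  73  94 126 128 167 156 130 156 153
 131 126] -175
258 [131 133 132 122 156 120  76 126 131  87  92 122 133 173 124 115 150 151
 133 126] -180
260 [131 134 132 120 165 168 160 167 154  93  82 120 131 158 166 166 167 156
 132 124] -185
262 [130 133 133 122 145 161 166 165 156  96  79 119 133 155 164 166 165 164
 133 124] -190
264 [129 133 127 123 150 165 168 166 181 114  67 112 127 150 165 165 163 151
 132 123] -196
```

View pics/slot.png

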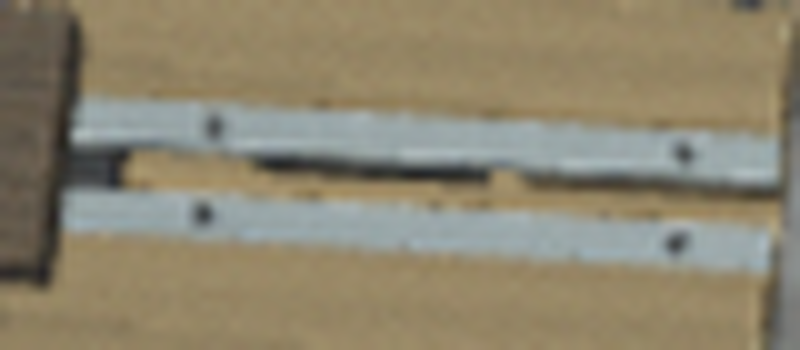

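>>> carry_out(
  series=[
    [[0, 0, 0.02], [0, 0, 0]],
    [[0, 0, 0.02], [0, 0, 0]],
    [[0, 0, 0.02], [0, 0, 0]],
    [[0, 0, 0], [0, 0, 0]],
    [[0, 0, 0], [0, 0, 0]],
  ],
)

```text
time: 10.6
eef_pos: [489.0, -160.1, 57.5]
tool_rot: [0.687, 0.727, 0.0, -0.0]
contact_force: [-3.2, 0.3, 8.5]
gripper_width: 0.155
```

```bash
python3 - <<'E'
from h import *
s=show()
E
```

```text
t 10.60 tcp [ 489.  -160.1   57.5] yaw 3.28 z [ 0.  0. -1.] F [-3.2  0.3  8.5] T [0.19 0.99 0.02] w 0.155 j [-0.56  0.3   0.91  2.01 -0.29  0.96  0.55]
```

```bash
python3 - <<'E'
from h import *
I=cv2.imread("pics/side0.png").astype(np.float32); T=cv2.imread("pics/top0.png").astype(np.float32)
ys=np.arange(-150,-39,5.)
for n,J,zz in(("side",I,26),("side",I,6),("top",T,26),("top",T,6)):
  print(n,zz)
  rows=[]
  for off in np.arange(-8,9,2.):
    P=np.array([proj(n,[486.6-.0582*(y+120)+off+(.5 if n=="side" else -.5),y,zz]) for y in ys],np.float32)
    rows.append(cv2.remap(J,P[None,:,0],P[None,:,1],cv2.INTER_CUBIC)[0].mean(1).astype(int))
  for y,r in zip(ys,np.array(rows).T): print(int(y),r)
c=cv2.resize(cv2.imread("pics/side0.png")[285:345,285:330],None,fx=10,fy=10,interpolation=cv2.INTER_CUBIC)
c=cv2.convertScaleAbs(c,alpha=1.5,beta=-60)
cv2.imwrite("pics/slot_s.png",c)
for y in (-50,-60,-67,-80,-100,-129,-133): print(y,proj("side",[486.6-.0582*(y+120),y,26]),proj("side",[486.6-.0582*(y+120),y,6]))
E
```

```text
side 26
-150 [164 154 136 134 135 128 124 138 161]
-145 [167 159 138 135 135 129 123 136 160]
-140 [166 160 138 134 135 130 119 125 159]
-135 [161 155 137 135 135 130 117 118 157]
-130 [157 148 136 135 135 130 119 119 157]
-125 [157 149 136 137 136 131 119 118 156]
-120 [156 144 136 136 136 131 118 117 155]
-115 [155 141 134 137 136 132 122 120 152]
-110 [156 139 134 137 136 131 124 126 152]
-105 [155 129 131 137 136 132 122 117 148]
-100 [155 122 127 137 137 132 123 116 146]
-95 [156 125 127 136 137 133 123 117 146]
-90 [163 132 127 137 137 133 124 119 145]
-85 [163 131 124 135 137 133 125 121 145]
-80 [163 134 125 136 137 131 127 128 146]
-75 [162 149 135 136 137 133 127 132 148]
-70 [165 154 135 136 138 132 127 132 148]
-65 [164 156 135 135 138 132 129 135 150]
-60 [160 150 136 135 136 132 129 136 150]
-55 [156 146 134 137 137 133 130 139 152]
-50 [152 144 134 136 137 133 130 141 153]
-45 [154 139 135 138 139 135 132 141 155]
-40 [120 109 106 109 110 111 112 115 123]
side 6
-150 [156 147 137 136 136 131 120 114 148]
-145 [155 141 135 136 136 133 122 114 146]
-140 [155 141 135 137 
[... 2513 characters left out ...]
 162 153 141 132 112  67]
-65 [160 161 162 156 140 136 138 132  81]
-60 [157 160 163 162 157 142 134 136 123]
-55 [149 145 157 163 153 143 135 133 127]
-50 [111  80  89 133 160 143 132 132 128]
-45 [166 167 172 172 160 141 134 133 128]
-40 [159 159 165 167 159 142 136 134 130]
-50 [305.88005305 332.83437089] [306.22713165 341.13093893]
-60 [305.77592659 329.51180761] [306.12065077 337.76043785]
-67 [305.70425451 327.22482871] [306.04734574 335.44007111]
-80 [305.57372971 323.05992272] [305.9138212  331.21354117]
-100 [305.37922363 316.85344309] [305.71478287 324.91326525]
-129 [305.10997834 308.26211571] [305.43914112 316.18821667]
-133 [305.07397097 307.11315915] [305.40226751 315.02103495]
```

View pics/slot_s.png

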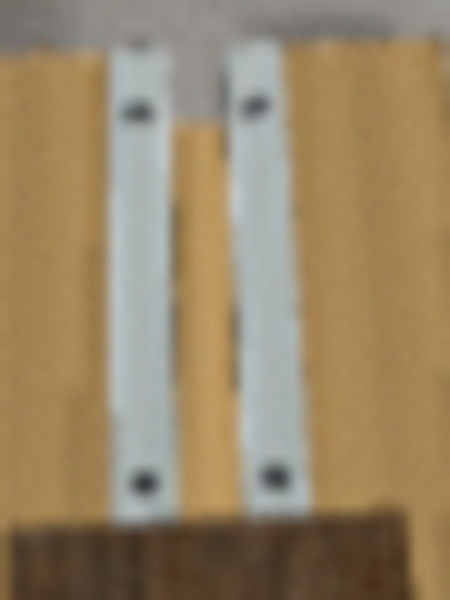

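>>> carry_out(
  series=[
    [[0, 0, -0.05], [0, 0, 0]],
    [[0, 0, -0.1], [0, 0, 0]],
    [[0, 0, 0], [0, 0, 0]],
    [[0, 0, 0], [0, 0, 0]],
    [[0, 0, 0], [0, 0, 0]],
  ],
)

```text
time: 11.22
eef_pos: [488.9, -160.0, 58.4]
tool_rot: [0.687, 0.727, -0.0, -0.0]
contact_force: [0.7, -0.1, -1.9]
gripper_width: 0.156
```

>>> carry_out(
  series=[
    [[0, 0, 0], [0, 0, 0]],
    [[0.2, 0, 0], [0, 0, 0]],
    [[0.4, 0, 0], [0, 0, 0]],
    [[0.4, 0, 0], [0, 0, 0]],
    [[0.3, 0, 0], [0, 0, 0]],
  ],
  newtons=8,
)

```text
time: 11.85
eef_pos: [488.2, -146.6, 58.5]
tool_rot: [0.686, 0.727, 0.0, -0.0]
contact_force: [-0.5, -0.1, -2.0]
gripper_width: 0.165
```

```bash
python3 - <<'E'
from h import *
s=show()
E
```

```text
t 11.85 tcp [ 488.2 -146.6   58.5] yaw 3.31 z [-0.  0. -1.] F [-0.5 -0.1 -2. ] T [-0.08  0.05  0.01] w 0.165 j [-0.59  0.29  0.91  2.02 -0.28  0.96  0.52]
```

>>> carry_out(
  series=[
    [[0.3, 0, 0], [0, 0, 0]],
    [[0.4, 0, 0], [0, 0, 0]],
    [[0.4, 0, 0], [0, 0, 0]],
    [[0.4, 0, 0], [0, 0, 0]],
    [[0.3, 0, 0], [0, 0, 0]],
  ],
)

```text
time: 12.48
eef_pos: [487.1, -128.8, 58.5]
tool_rot: [0.686, 0.727, 0.0, -0.0]
contact_force: [-0.5, -0.2, -2.0]
gripper_width: 0.162
```

```bash
python3 - <<'E'
from h import *
s=show()
E
```

```text
t 12.47 tcp [ 487.1 -128.8   58.5] yaw 3.30 z [ 0.  0. -1.] F [-0.5 -0.2 -2. ] T [-0.15  0.04 -0.03] w 0.162 j [-0.63  0.27  0.91  2.03 -0.26  0.95  0.47]
```

>>> carry_out(
  series=[
    [[0.2, 0, 0], [0, 0, 0]],
    [[0.2, 0, 0], [0, 0, 0]],
    [[0.1, 0, 0], [0, 0, 0]],
    [[0.1, 0, 0], [0, 0, 0]],
    [[0, 0, 0], [0, 0, 0]],
  ],
)

```text
time: 13.1
eef_pos: [486.8, -123.1, 58.5]
tool_rot: [0.687, 0.727, -0.0, -0.0]
contact_force: [0.8, -0.2, -1.3]
gripper_width: 0.16
```

```bash
python3 -c "from h import *; show()"
```

```text
t 13.10 tcp [ 486.8 -123.1   58.5] yaw 3.29 z [-0. -0. -1.] F [ 0.8 -0.2 -1.3] T [-0.06  0.06 -0.03] w 0.160 j [-0.64  0.27  0.91  2.04 -0.26  0.95  0.46]
```

>>> carry_out(
  series=[
    [[0.1, 0, 0], [0, 0, 0]],
    [[0.1, 0, 0], [0, 0, 0]],
    [[0.1, 0, 0], [0, 0, 0]],
    [[0.1, 0, 0], [0, 0, 0]],
    [[0, 0, 0], [0, 0, 0]],
  ],
)

```text
time: 13.72
eef_pos: [486.6, -119.0, 58.5]
tool_rot: [0.686, 0.727, -0.0, -0.0]
contact_force: [0.6, 0.5, -1.8]
gripper_width: 0.156
```

```bash
python3 -c "from h import *; show()"
```

```text
t 13.72 tcp [ 486.6 -119.    58.5] yaw 3.30 z [-0.  0. -1.] F [ 0.6  0.5 -1.8] T [-0.13  0.05  0.  ] w 0.156 j [-0.65  0.26  0.91  2.04 -0.25  0.95  0.45]
```

>>> carry_out(
  series=[
    [[0.1, 0, 0], [0, 0, 0]],
    [[0.1, 0, 0], [0, 0, 0]],
    [[0.1, 0, 0], [0, 0, 0]],
    [[0.1, 0, 0], [0, 0, 0]],
    [[0, 0, 0], [0, 0, 0]],
  ],
)

```text
time: 14.35
eef_pos: [486.3, -115.0, 58.5]
tool_rot: [0.686, 0.727, -0.0, -0.0]
contact_force: [0.6, -0.1, -2.7]
gripper_width: 0.16
```

```bash
python3 -c "from h import *; show()"
```

```text
t 14.35 tcp [ 486.3 -115.    58.5] yaw 3.30 z [-0.  0. -1.] F [ 0.6 -0.1 -2.7] T [-0.12  0.04  0.02] w 0.160 j [-0.66  0.26  0.91  2.04 -0.25  0.95  0.44]
```

>>> carry_out(
  series=[
    [[0.1, 0, 0], [0, 0, 0]],
    [[0.1, 0, 0], [0, 0, 0]],
    [[0.1, 0, 0], [0, 0, 0]],
    [[0.1, 0, 0], [0, 0, 0]],
    [[0, 0, 0], [0, 0, 0]],
  ],
)

```text
time: 14.98
eef_pos: [486.1, -111.0, 58.5]
tool_rot: [0.686, 0.727, -0.0, -0.0]
contact_force: [0.1, -0.3, -1.7]
gripper_width: 0.16
```

```bash
python3 -c "from h import *; show()"
```

```text
t 14.97 tcp [ 486.1 -111.    58.5] yaw 3.30 z [-0.  0. -1.] F [ 0.1 -0.3 -1.7] T [-0.1   0.08  0.03] w 0.160 j [-0.67  0.26  0.91  2.05 -0.25  0.95  0.43]
```

>>> carry_out(
  series=[
    [[0.1, 0, 0], [0, 0, 0]],
    [[0.1, 0, 0], [0, 0, 0]],
    [[0.1, 0, 0], [0, 0, 0]],
    [[0.1, 0, 0], [0, 0, 0]],
    [[0, 0, 0], [0, 0, 0]],
  ],
)

```text
time: 15.6
eef_pos: [485.9, -107.0, 58.5]
tool_rot: [0.686, 0.727, 0.0, -0.0]
contact_force: [-1.1, 1.2, -2.3]
gripper_width: 0.161
```

```bash
python3 -c "from h import *; show()"
```

```text
t 15.60 tcp [ 485.9 -107.    58.5] yaw 3.30 z [-0.  0. -1.] F [-1.1  1.2 -2.3] T [-0.13  0.04 -0.02] w 0.161 j [-0.68  0.25  0.91  2.05 -0.24  0.95  0.42]
```

>>> carry_out(
  series=[
    [[0.1, 0, 0], [0, 0, 0]],
    [[0.1, 0, 0], [0, 0, 0]],
    [[0.1, 0, 0], [0, 0, 0]],
    [[0.1, 0, 0], [0, 0, 0]],
    [[0, 0, 0], [0, 0, 0]],
  ],
)

```text
time: 16.23
eef_pos: [485.7, -103.0, 58.5]
tool_rot: [0.686, 0.727, -0.0, 0.0]
contact_force: [-0.4, -0.7, -1.4]
gripper_width: 0.165
```

```bash
python3 -c "from h import *; show()"
```

```text
t 16.23 tcp [ 485.7 -103.    58.5] yaw 3.30 z [ 0. -0. -1.] F [-0.4 -0.7 -1.4] T [-0.12  0.07 -0.  ] w 0.165 j [-0.68  0.25  0.91  2.05 -0.24  0.95  0.41]
```

>>> carry_out(
  series=[
    [[0.1, 0, 0], [0, 0, 0]],
    [[0.1, 0, 0], [0, 0, 0]],
    [[0.1, 0, 0], [0, 0, 0]],
    [[0.1, 0, 0], [0, 0, 0]],
    [[0, 0, 0], [0, 0, 0]],
  ],
)

```text
time: 16.85
eef_pos: [485.4, -99.0, 58.5]
tool_rot: [0.686, 0.727, -0.0, -0.0]
contact_force: [-1.0, 0.6, -1.5]
gripper_width: 0.158
```

```bash
python3 -c "from h import *; show()"
```

```text
t 16.85 tcp [485.4 -99.   58.5] yaw 3.30 z [-0. -0. -1.] F [-1.   0.6 -1.5] T [-0.1   0.06  0.01] w 0.158 j [-0.69  0.25  0.91  2.05 -0.24  0.95  0.4 ]
```

>>> carry_out(
  series=[
    [[0.1, 0, 0], [0, 0, 0]],
    [[0.1, 0, 0], [0, 0, 0]],
    [[0.1, 0, 0], [0, 0, 0]],
    [[0.1, 0, 0], [0, 0, 0]],
    [[0, 0, 0], [0, 0, 0]],
  ],
)

```text
time: 17.48
eef_pos: [485.2, -95.1, 58.5]
tool_rot: [0.686, 0.727, -0.0, -0.0]
contact_force: [0.2, 1.2, -1.4]
gripper_width: 0.162
```

```bash
python3 -c "from h import *; show()"
```

```text
t 17.48 tcp [485.2 -95.1  58.5] yaw 3.30 z [-0. -0. -1.] F [ 0.2  1.2 -1.4] T [-0.08  0.02 -0.03] w 0.162 j [-0.7   0.24  0.9   2.06 -0.23  0.95  0.39]
```

>>> carry_out(
  series=[
    [[0.1, 0, 0], [0, 0, 0]],
    [[0.1, 0, 0], [0, 0, 0]],
    [[0.1, 0, 0], [0, 0, 0]],
    [[0.1, 0, 0], [0, 0, 0]],
    [[0, 0, 0], [0, 0, 0]],
  ],
)

```text
time: 18.1
eef_pos: [485.0, -91.1, 58.5]
tool_rot: [0.686, 0.727, -0.0, 0.0]
contact_force: [-0.6, -1.7, -1.5]
gripper_width: 0.158
```

```bash
python3 - <<'E'
from h import *
show()
im=camera("side"); cv2.imwrite(f"pics/side7.png",im[:,:,::-1])
im=cv2.imread("pics/side7.png")
cv2.imwrite("pics/c7.png",cv2.resize(im[260:350,265:345],None,fx=6,fy=6,interpolation=cv2.INTER_CUBIC))
E
```

```text
t 18.10 tcp [485.  -91.1  58.5] yaw 3.30 z [ 0. -0. -1.] F [-0.6 -1.7 -1.5] T [-0.08  0.03  0.05] w 0.158 j [-0.71  0.24  0.9   2.06 -0.23  0.95  0.37]
```

View pics/c7.png

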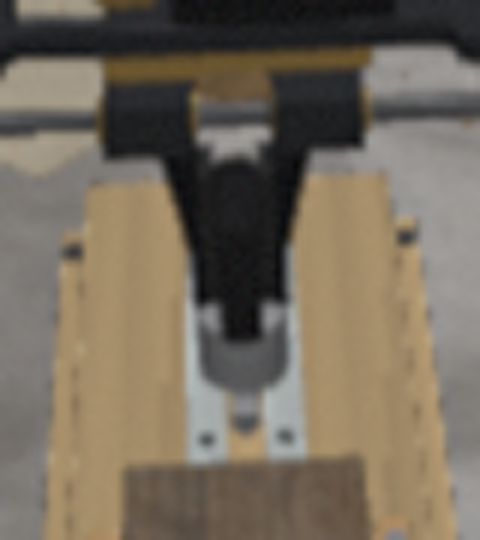

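The stud is upright and centred in the slot, barrel at about (305,322), head tip at about (306,330), with the board edge at row 337. I'll keep probing.

>>> carry_out(
  series=[
    [[0.1, 0, 0], [0, 0, 0]],
    [[0.1, 0, 0], [0, 0, 0]],
    [[0.1, 0, 0], [0, 0, 0]],
    [[0.1, 0, 0], [0, 0, 0]],
    [[0, 0, 0], [0, 0, 0]],
  ],
)

```text
time: 18.77
eef_pos: [484.7, -87.1, 58.5]
tool_rot: [0.686, 0.727, 0.0, 0.0]
contact_force: [-1.1, -0.3, -2.6]
gripper_width: 0.162
```

```bash
python3 -c "from h import *; show()"
```

```text
t 18.77 tcp [484.7 -87.1  58.5] yaw 3.30 z [ 0. -0. -1.] F [-1.1 -0.3 -2.6] T [-0.09  0.03 -0.05] w 0.162 j [-0.72  0.24  0.9   2.06 -0.23  0.95  0.36]
```

>>> carry_out(
  series=[
    [[0.1, 0, 0], [0, 0, 0]],
    [[0.1, 0, 0], [0, 0, 0]],
    [[0.1, 0, 0], [0, 0, 0]],
    [[0, 0, 0], [0, 0, 0]],
    [[0, 0, 0], [0, 0, 0]],
  ],
)

```text
time: 19.4
eef_pos: [484.5, -84.2, 58.5]
tool_rot: [0.687, 0.727, -0.0, 0.0]
contact_force: [-0.4, 0.0, -2.2]
gripper_width: 0.159
```

```bash
python3 -c "from h import *; show()"
```

```text
t 19.40 tcp [484.5 -84.2  58.5] yaw 3.29 z [-0. -0. -1.] F [-0.4  0.  -2.2] T [-0.1  -0.01 -0.  ] w 0.159 j [-0.72  0.23  0.9   2.06 -0.23  0.95  0.36]
```

>>> carry_out(
  series=[
    [[0.1, 0, 0], [0, 0, 0]],
    [[0.1, 0, 0], [0, 0, 0]],
    [[0.1, 0, 0], [0, 0, 0]],
    [[0, 0, 0], [0, 0, 0]],
    [[0, 0, 0], [0, 0, 0]],
  ],
)

```text
time: 20.02
eef_pos: [484.4, -81.2, 58.5]
tool_rot: [0.686, 0.727, -0.0, 0.0]
contact_force: [-0.5, -0.9, -2.5]
gripper_width: 0.161
```

```bash
python3 -c "from h import *; show()"
```

```text
t 20.02 tcp [484.4 -81.2  58.5] yaw 3.29 z [ 0. -0. -1.] F [-0.5 -0.9 -2.5] T [-0.09  0.03 -0.07] w 0.161 j [-0.73  0.23  0.9   2.06 -0.22  0.94  0.35]
```

>>> carry_out(
  series=[
    [[0.1, 0, 0], [0, 0, 0]],
    [[0.1, 0, 0], [0, 0, 0]],
    [[0.1, 0, 0], [0, 0, 0]],
    [[0, 0, 0], [0, 0, 0]],
    [[0, 0, 0], [0, 0, 0]],
  ],
)

```text
time: 20.65
eef_pos: [484.2, -78.2, 58.5]
tool_rot: [0.687, 0.727, -0.0, 0.0]
contact_force: [-0.3, -0.0, -2.5]
gripper_width: 0.159
```

```bash
python3 -c "from h import *; show()"
```

```text
t 20.65 tcp [484.2 -78.2  58.5] yaw 3.29 z [-0. -0. -1.] F [-0.3 -0.  -2.5] T [-0.12  0.01 -0.02] w 0.159 j [-0.74  0.23  0.9   2.06 -0.22  0.94  0.34]
```

>>> carry_out(
  series=[
    [[0.1, 0, 0], [0, 0, 0]],
    [[0.1, 0, 0], [0, 0, 0]],
    [[0.1, 0, 0], [0, 0, 0]],
    [[0, 0, 0], [0, 0, 0]],
    [[0, 0, 0], [0, 0, 0]],
  ],
)

```text
time: 21.28
eef_pos: [484.0, -75.2, 58.5]
tool_rot: [0.687, 0.727, -0.0, 0.0]
contact_force: [-0.1, 0.0, -2.2]
gripper_width: 0.161
```

```bash
python3 - <<'E'
from h import *
show()
im=camera("side"); cv2.imwrite(f"pics/side8.png",im[:,:,::-1])
im=cv2.imread("pics/side8.png")
cv2.imwrite("pics/c8.png",cv2.resize(im[260:350,265:345],None,fx=6,fy=6,interpolation=cv2.INTER_CUBIC))
print(onz("top",197.3,215,48),onz("side",306,336.7,48))
E
```

```text
t 21.27 tcp [484.  -75.2  58.5] yaw 3.29 z [-0. -0. -1.] F [-0.1  0.  -2.2] T [-0.13  0.05 -0.01] w 0.161 j [-0.74  0.23  0.9   2.07 -0.22  0.94  0.33]
[489.09037705 -22.85424062  48.        ] [480.10785024 -11.57633517  48.        ]
```

View pics/c8.png

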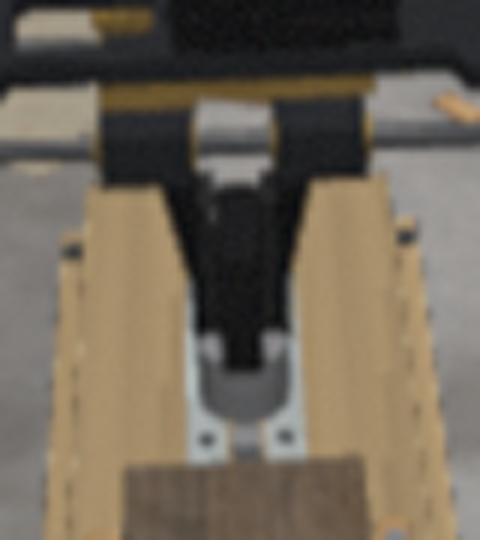

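>>> carry_out(
  series=[
    [[0.1, 0, 0], [0, 0, 0]],
    [[0.1, 0, 0], [0, 0, 0]],
    [[0.1, 0, 0], [0, 0, 0]],
    [[0.1, 0, 0], [0, 0, 0]],
    [[0, 0, 0], [0, 0, 0]],
  ],
)

```text
time: 21.95
eef_pos: [483.8, -71.1, 58.5]
tool_rot: [0.686, 0.727, 0.0, -0.0]
contact_force: [-0.1, 0.0, -2.3]
gripper_width: 0.159
```

```bash
python3 -c "from h import *; show()"
```

```text
t 21.95 tcp [483.8 -71.1  58.5] yaw 3.30 z [-0.  0. -1.] F [-0.1  0.  -2.3] T [-0.14  0.03 -0.01] w 0.159 j [-0.75  0.23  0.9   2.07 -0.22  0.94  0.32]
```

>>> carry_out(
  series=[
    [[0.1, 0, 0], [0, 0, 0]],
    [[0.1, 0, 0], [0, 0, 0]],
    [[0.1, 0, 0], [0, 0, 0]],
    [[0.1, 0, 0], [0, 0, 0]],
    [[0, 0, 0], [0, 0, 0]],
  ],
)

```text
time: 22.58
eef_pos: [483.6, -67.1, 58.5]
tool_rot: [0.686, 0.727, -0.0, 0.0]
contact_force: [0.7, -0.6, -1.4]
gripper_width: 0.162
```

```bash
python3 -c "from h import *; show()"
```

```text
t 22.57 tcp [483.6 -67.1  58.5] yaw 3.30 z [-0. -0. -1.] F [ 0.7 -0.6 -1.4] T [-0.14  0.05 -0.01] w 0.162 j [-0.76  0.22  0.9   2.07 -0.22  0.94  0.31]
```

>>> carry_out(
  series=[
    [[0.1, 0, 0], [0, 0, 0]],
    [[0.1, 0, 0], [0, 0, 0]],
    [[0.1, 0, 0], [0, 0, 0]],
    [[0.1, 0, 0], [0, 0, 0]],
    [[0, 0, 0], [0, 0, 0]],
  ],
)

```text
time: 23.2
eef_pos: [483.4, -63.1, 58.5]
tool_rot: [0.686, 0.727, -0.0, 0.0]
contact_force: [-1.0, -0.3, -1.9]
gripper_width: 0.16
```

```bash
python3 -c "from h import *; show()"
```

```text
t 23.20 tcp [483.4 -63.1  58.5] yaw 3.30 z [-0. -0. -1.] F [-1.  -0.3 -1.9] T [-0.14  0.06  0.02] w 0.160 j [-0.77  0.22  0.9   2.07 -0.21  0.94  0.3 ]
```

>>> carry_out(
  series=[
    [[0.1, 0, 0], [0, 0, 0]],
    [[0.1, 0, 0], [0, 0, 0]],
    [[0.1, 0, 0], [0, 0, 0]],
    [[0.1, 0, 0], [0, 0, 0]],
    [[0, 0, 0], [0, 0, 0]],
  ],
)

```text
time: 23.82
eef_pos: [483.1, -59.1, 58.5]
tool_rot: [0.686, 0.727, -0.0, -0.0]
contact_force: [0.3, 0.3, -2.4]
gripper_width: 0.161
```

```bash
python3 -c "from h import *; show()"
```

```text
t 23.82 tcp [483.1 -59.1  58.5] yaw 3.30 z [-0.  0. -1.] F [ 0.3  0.3 -2.4] T [-0.14  0.02 -0.05] w 0.161 j [-0.77  0.22  0.9   2.07 -0.21  0.94  0.29]
```

>>> carry_out(
  series=[
    [[0.1, 0, 0], [0, 0, 0]],
    [[0.1, 0, 0], [0, 0, 0]],
    [[0.1, 0, 0], [0, 0, 0]],
    [[0.1, 0, 0], [0, 0, 0]],
    [[0, 0, 0], [0, 0, 0]],
  ],
)

```text
time: 24.45
eef_pos: [482.9, -55.1, 58.5]
tool_rot: [0.686, 0.727, 0.0, 0.0]
contact_force: [-0.3, -0.2, -1.7]
gripper_width: 0.164
```

```bash
python3 -c "from h import *; show()"
```

```text
t 24.45 tcp [482.9 -55.1  58.5] yaw 3.30 z [ 0.  0. -1.] F [-0.3 -0.2 -1.7] T [-0.04  0.06  0.04] w 0.164 j [-0.78  0.22  0.89  2.07 -0.21  0.94  0.28]
```

>>> carry_out(
  series=[
    [[0.1, 0, 0], [0, 0, 0]],
    [[0.1, 0, 0], [0, 0, 0]],
    [[0.1, 0, 0], [0, 0, 0]],
    [[0, 0, 0], [0, 0, 0]],
    [[0, 0, 0], [0, 0, 0]],
  ],
)

```text
time: 25.08
eef_pos: [482.7, -52.2, 58.5]
tool_rot: [0.686, 0.727, -0.0, 0.0]
contact_force: [0.7, -0.1, -1.7]
gripper_width: 0.158
```

```bash
python3 - <<'E'
from h import *
show()
im=camera("side"); cv2.imwrite(f"pics/side9.png",im[:,:,::-1])
im=cv2.imread("pics/side9.png")
cv2.imwrite("pics/c9.png",cv2.resize(im[260:350,265:345],None,fx=6,fy=6,interpolation=cv2.INTER_CUBIC))
E
```

```text
t 25.07 tcp [482.7 -52.2  58.5] yaw 3.29 z [-0. -0. -1.] F [ 0.7 -0.1 -1.7] T [-0.1   0.05 -0.01] w 0.158 j [-0.79  0.21  0.89  2.08 -0.21  0.94  0.27]
```

View pics/c9.png

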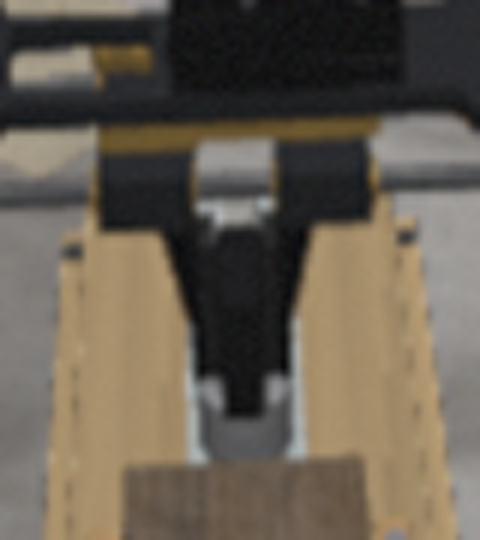

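>>> carry_out(
  series=[
    [[0.1, 0, 0], [0, 0, 0]],
    [[0.1, 0, 0], [0, 0, 0]],
    [[0.1, 0, 0], [0, 0, 0]],
    [[0.1, 0, 0], [0, 0, 0]],
    [[0, 0, 0], [0, 0, 0]],
  ],
)

```text
time: 25.75
eef_pos: [482.5, -48.1, 58.5]
tool_rot: [0.686, 0.727, -0.0, -0.0]
contact_force: [1.0, 0.4, -2.0]
gripper_width: 0.16
```

```bash
python3 -c "from h import *; show()"
```

```text
t 25.75 tcp [482.5 -48.1  58.5] yaw 3.30 z [-0. -0. -1.] F [ 1.   0.4 -2. ] T [-0.05  0.04 -0.01] w 0.160 j [-0.8   0.21  0.89  2.08 -0.2   0.94  0.26]
```

>>> carry_out(
  series=[
    [[0.1, 0, 0], [0, 0, 0]],
    [[0.1, 0, 0], [0, 0, 0]],
    [[0.1, 0, 0], [0, 0, 0]],
    [[0, 0, 0], [0, 0, 0]],
    [[0, 0, 0], [0, 0, 0]],
  ],
)

```text
time: 26.38
eef_pos: [482.3, -45.2, 58.5]
tool_rot: [0.687, 0.727, -0.0, 0.0]
contact_force: [-0.2, -0.0, -2.3]
gripper_width: 0.163
```

```bash
python3 -c "from h import *; show()"
```

```text
t 26.38 tcp [482.3 -45.2  58.5] yaw 3.29 z [-0. -0. -1.] F [-0.2 -0.  -2.3] T [-0.1   0.05  0.04] w 0.163 j [-0.8   0.21  0.89  2.08 -0.2   0.94  0.26]
```

>>> carry_out(
  series=[
    [[0.1, 0, 0], [0, 0, 0]],
    [[0.1, 0, 0], [0, 0, 0]],
    [[0.1, 0, 0], [0, 0, 0]],
    [[0, 0, 0], [0, 0, 0]],
    [[0, 0, 0], [0, 0, 0]],
  ],
)

```text
time: 27.0
eef_pos: [482.2, -42.5, 58.5]
tool_rot: [0.687, 0.727, -0.0, 0.0]
contact_force: [1.1, -1.7, -0.9]
gripper_width: 0.163
```

```bash
python3 -c "from h import *; show()"
```

```text
t 27.00 tcp [482.2 -42.5  58.5] yaw 3.28 z [ 0. -0. -1.] F [ 1.1 -1.7 -0.9] T [-0.8  0.1  0. ] w 0.163 j [-0.81  0.21  0.89  2.08 -0.2   0.94  0.25]
```

>>> carry_out(
  series=[
    [[0, 0, 0], [0, 0, 0]],
    [[0, 0, 0], [0, 0, 0]],
    [[0, 0, 0], [0, 0, 0]],
    [[0, 0, 0], [0, 0, 0]],
    [[0, 0, 0], [0, 0, 0]],
  ],
  grip=2.2,
)

```text
time: 27.62
eef_pos: [482.2, -42.2, 58.5]
tool_rot: [0.687, 0.727, -0.0, -0.0]
contact_force: [0.1, 0.5, -0.4]
gripper_width: 0.25
```

```bash
python3 - <<'E'
from h import *
show()
im=camera("side"); cv2.imwrite(f"pics/side10.png",im[:,:,::-1])
im=camera("top"); cv2.imwrite(f"pics/top10.png",im[:,:,::-1])
a=cv2.imread("pics/side10.png")[260:350,265:345];b=cv2.imread("pics/top10.png")[170:260,160:240]
cv2.imwrite("pics/c10.png",cv2.resize(np.hstack([a,b]),None,fx=5,fy=5,interpolation=cv2.INTER_CUBIC))
show()
E
```

```text
t 27.62 tcp [482.2 -42.2  58.5] yaw 3.29 z [-0. -0. -1.] F [ 0.1  0.5 -0.4] T [-0.09  0.03 -0.03] w 0.250 j [-0.81  0.21  0.89  2.08 -0.2   0.94  0.25]
t 27.73 tcp [482.1 -42.2  58.5] yaw 3.29 z [ 0. -0. -1.] F [ 0.3 -0.6  0.4] T [-0.08  0.07 -0.03] w 0.250 j [-0.81  0.21  0.89  2.08 -0.2   0.94  0.25]
```

View pics/c10.png

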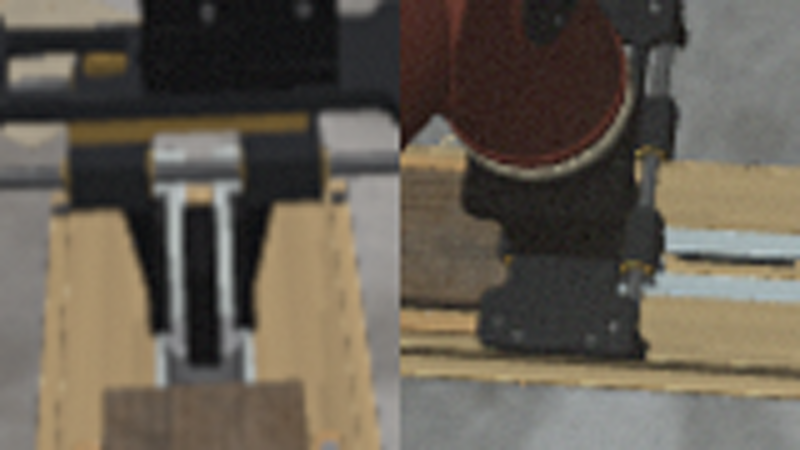

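The stud stands by itself, upright and centred between the open pads (bar at about (305,308)), with the board untouched. I'll regrip it firmly and confirm the stop.

>>> carry_out(
  series=[
    [[0, 0, 0], [0, 0, 0]],
    [[0, 0, 0], [0, 0, 0]],
    [[0, 0, 0], [0, 0, 0]],
    [[0, 0, 0], [0, 0, 0]],
    [[0, 0, 0], [0, 0, 0]],
  ],
  grip=0,
  newtons=40,
)

```text
time: 28.35
eef_pos: [482.1, -42.2, 58.5]
tool_rot: [0.687, 0.727, -0.0, 0.0]
contact_force: [0.0, -0.5, -0.2]
gripper_width: 0.158
```

```bash
python3 -c "from h import *; show()"
```

```text
t 28.35 tcp [482.1 -42.2  58.5] yaw 3.29 z [-0. -0. -1.] F [ 0.  -0.5 -0.2] T [-0.1  -0.03 -0.03] w 0.158 j [-0.81  0.21  0.89  2.08 -0.2   0.94  0.25]
```

>>> carry_out(
  series=[
    [[0.01, 0, 0], [0, 0, 0]],
    [[0.01, 0, 0], [0, 0, 0]],
    [[0.02, 0, 0], [0, 0, 0]],
    [[0, 0, 0], [0, 0, 0]],
    [[0, 0, 0], [0, 0, 0]],
  ],
)

```text
time: 28.98
eef_pos: [482.1, -42.1, 58.5]
tool_rot: [0.687, 0.727, -0.0, 0.0]
contact_force: [0.8, -2.3, -0.2]
gripper_width: 0.16
```

```bash
python3 -c "from h import *; show()"
```

```text
t 28.98 tcp [482.1 -42.1  58.5] yaw 3.28 z [ 0. -0. -1.] F [ 0.8 -2.3 -0.2] T [-0.66 -0.1   0.03] w 0.160 j [-0.81  0.21  0.89  2.08 -0.2   0.94  0.25]
```

>>> carry_out(
  series=[
    [[0.03, 0, 0], [0, 0, 0]],
    [[0.02, 0, 0], [0, 0, 0]],
    [[0.02, 0, 0], [0, 0, 0]],
    [[0, 0, 0], [0, 0, 0]],
    [[0, 0, 0], [0, 0, 0]],
  ],
)

```text
time: 29.6
eef_pos: [482.1, -41.8, 58.5]
tool_rot: [0.687, 0.727, -0.0, 0.0]
contact_force: [0.6, -5.5, 0.7]
gripper_width: 0.156
```

```bash
python3 -c "from h import *; show()"
```

```text
t 29.60 tcp [482.1 -41.8  58.5] yaw 3.27 z [ 0.    -0.001 -1.   ] F [ 0.6 -5.5  0.7] T [-1.53 -0.06  0.04] w 0.156 j [-0.81  0.21  0.89  2.08 -0.2   0.94  0.25]
```

>>> carry_out(
  series=[
    [[-0.1, 0, 0], [0, 0, 0]],
    [[-0.1, 0, 0], [0, 0, 0]],
    [[-0.1, 0, 0], [0, 0, 0]],
    [[-0.06, 0, -0.04], [0, 0, 0]],
    [[0, 0, 0], [0, 0, 0]],
  ],
)

```text
time: 30.22
eef_pos: [482.0, -44.8, 58.7]
tool_rot: [0.687, 0.727, -0.0, -0.0]
contact_force: [0.4, -1.3, -1.9]
gripper_width: 0.162
```

```bash
python3 -c "from h import *; show()"
```

```text
t 30.23 tcp [482.  -44.8  58.7] yaw 3.29 z [-0. -0. -1.] F [ 0.4 -1.3 -1.9] T [-0.11  0.02 -0.02] w 0.162 j [-0.8   0.21  0.89  2.08 -0.2   0.94  0.25]
```

>>> carry_out(
  series=[
    [[0, 0, 0], [0, 0, 5]],
    [[0, 0, 0], [0, 0, 5]],
    [[0, 0, 0], [0, 0, 5]],
    [[0, 0, 0], [0, 0, 5]],
    [[0, 0, 0], [0, 0, 0]],
  ],
)

```text
time: 30.85
eef_pos: [482.1, -44.7, 58.7]
tool_rot: [0.802, 0.597, -0.0, -0.0]
contact_force: [0.3, 0.1, -3.4]
gripper_width: 0.159
```

```bash
python3 -c "from h import *; show()"
```

```text
t 30.85 tcp [482.1 -44.7  58.7] yaw -16.68 z [-0. -0. -1.] F [ 0.3  0.1 -3.4] T [-0.11  0.09 -0.  ] w 0.159 j [-0.86  0.22  0.96  2.08 -0.23  0.94 -0.07]
```

>>> carry_out(
  series=[
    [[0, 0, 0], [0, 0, 8]],
    [[0, 0, 0], [0, 0, 8]],
    [[0, 0, 0], [0, 0, 8]],
    [[0, 0, 0], [0, 0, 8]],
    [[0, 0, 0], [0, 0, 0]],
  ],
)

```text
time: 31.48
eef_pos: [482.2, -44.7, 58.8]
tool_rot: [0.935, 0.354, -0.0, 0.0]
contact_force: [0.3, 0.8, -1.7]
gripper_width: 0.154
```

```bash
python3 -c "from h import *; show()"
```

```text
t 31.48 tcp [482.2 -44.7  58.8] yaw -48.55 z [-0. -0. -1.] F [ 0.3  0.8 -1.7] T [-0.08  0.11 -0.06] w 0.154 j [-0.95  0.26  1.07  2.08 -0.28  0.95 -0.57]
```

>>> carry_out(
  series=[
    [[0, 0, 0], [0, 0, 9.5]],
    [[0, 0, 0], [0, 0, 9.5]],
    [[0, 0, 0], [0, 0, 9.5]],
    [[0, 0, 0], [0, 0, 9.5]],
    [[0, 0, 0], [0, 0, 0]],
  ],
)

```text
time: 32.1
eef_pos: [482.2, -44.8, 58.7]
tool_rot: [1.0, 0.031, -0.0, 0.0]
contact_force: [0.2, 0.5, -2.0]
gripper_width: 0.157
```

```bash
python3 -c "from h import *; show()"
```

```text
t 32.10 tcp [482.2 -44.8  58.7] yaw -86.43 z [-0.    -0.001 -1.   ] F [ 0.2  0.5 -2. ] T [-0.06  0.16  0.02] w 0.157 j [-1.06  0.34  1.23  2.08 -0.39  0.97 -1.13]
```

>>> carry_out(
  series=[
    [[0, 0, 0], [0, 0, 0]],
    [[0, 0, 0], [0, 0, 0]],
    [[0, 0, 0], [0, 0, 0]],
    [[0, 0, 0], [0, 0, 0]],
    [[0, 0, 0], [0, 0, 0]],
  ],
  grip=3.2,
)

```text
time: 32.72
eef_pos: [482.3, -44.8, 58.9]
tool_rot: [1.0, 0.029, 0.0, -0.0]
contact_force: [0.6, 0.6, 0.1]
gripper_width: 0.363
```

```bash
python3 - <<'E'
from h import *
show()
im=camera("side"); cv2.imwrite(f"pics/side11.png",im[:,:,::-1])
a=cv2.imread("pics/side11.png")[250:350,255:355]
cv2.imwrite("pics/c11.png",cv2.resize(a,None,fx=5,fy=5,interpolation=cv2.INTER_CUBIC))
E
```

```text
t 32.73 tcp [482.3 -44.8  58.9] yaw -86.69 z [ 0.  0. -1.] F [0.6 0.6 0.1] T [-0.04  0.17  0.  ] w 0.363 j [-1.06  0.34  1.23  2.08 -0.39  0.97 -1.14]
```

View pics/c11.png

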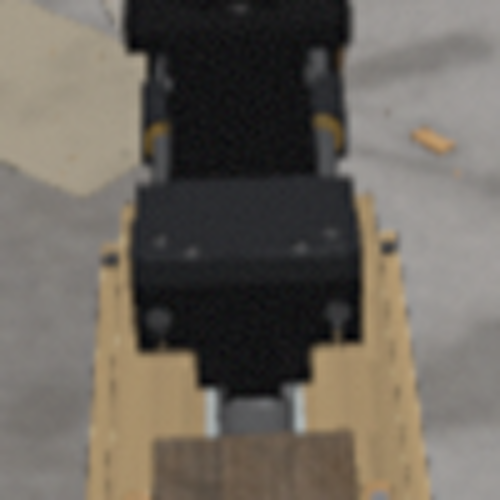

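The jaws are open, with the gripper now lined up along the slot. I'll retreat straight up.

>>> carry_out(
  series=[
    [[0, 0, -0.5], [0, 0, 0]],
    [[0, 0, -1.0], [0, 0, 0]],
    [[0, 0, -2.0], [0, 0, 0]],
    [[0, 0, -2.0], [0, 0, 0]],
    [[0, 0, -1.5], [0, 0, 0]],
  ],
)

```text
time: 33.4
eef_pos: [482.6, -45.0, 130.1]
tool_rot: [1.0, 0.029, 0.0, 0.0]
contact_force: [0.1, 0.5, -0.0]
gripper_width: 0.368
```

```bash
python3 - <<'E'
from h import *
show()
for n,sl in(("side",np.s_[250:350,255:355]),("top",np.s_[170:270,140:240])):
    im=camera(n)[:,:,::-1]; cv2.imwrite(f"pics/{n}12.png",im)
a=cv2.imread("pics/side12.png")[250:350,255:355];b=cv2.imread("pics/top12.png")[170:270,150:250]
cv2.imwrite("pics/c12.png",cv2.resize(np.hstack([a,b]),None,fx=4,fy=4,interpolation=cv2.INTER_CUBIC))
show()
E
```

```text
t 33.40 tcp [482.6 -45.  130.1] yaw -86.73 z [ 0.001 -0.    -1.   ] F [ 0.1  0.5 -0. ] T [-0.02  0.17 -0.01] w 0.368 j [-1.23  0.16  1.35  2.02 -0.17  1.1  -1.32]
t 33.50 tcp [483.4 -44.7 130.5] yaw -86.70 z [ 0.003  0.002 -1.   ] F [ 0.9 -0.4 -0. ] T [-0.01  0.14  0.02] w 0.368 j [-1.23  0.16  1.35  2.02 -0.17  1.1  -1.32]
```

View pics/c12.png

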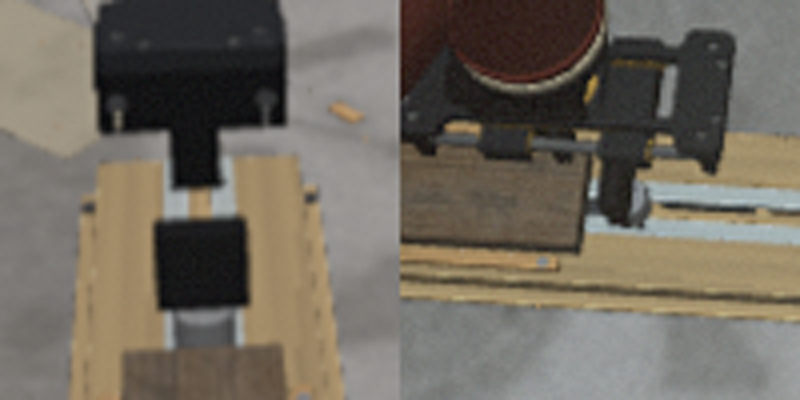

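```bash
python3 - <<'E'
from h import *
np.set_printoptions(precision=1,suppress=True)
im=cv2.imread("pics/side12.png"); c=im[302:330,285:325]
m=(cv2.resize(c,None,fx=8,fy=8,interpolation=cv2.INTER_CUBIC).max(axis=2)<70).astype(np.uint8)*255
cs,_=cv2.findContours(m,cv2.RETR_EXTERNAL,cv2.CHAIN_APPROX_NONE); k=max(cs,key=cv2.contourArea)
q=cv2.approxPolyDP(cv2.convexHull(k),20,True)[:,0]/8+[285-.44,302-.44]; print(q)
for p in q:
    o,d=ray("side",*p); print(p,o+d*(-38-o[1])/d[1])
y=-38; print("slot x",487.15-.0575*(y+120))
E
```

```text
[[314.8 304.2]
 [316.3 325.6]
 [294.7 326.8]
 [293.6 305.6]]
[314.8 304.2] [463.5 -38.  100.4]
[316.3 325.6] [461.9 -38.   52.3]
[294.7 326.8] [502.1 -38.   49.8]
[293.6 305.6] [502.  -38.   97.7]
slot x 482.435
```

>>> carry_out(
  series=[
    [[0, 0, 0], [0, 0, 0]],
    [[0, 0, 0], [0, 0, 0]],
    [[0, 0, 0], [0, 0, 0]],
    [[0, 0, 0], [0, 0, 0]],
    [[0, 0, 0], [0, 0, 0]],
  ],
)

```text
time: 34.12
eef_pos: [482.2, -44.9, 128.8]
tool_rot: [1.0, 0.029, -0.0, 0.0]
contact_force: [-0.5, -0.1, -0.1]
gripper_width: 0.366
```

```bash
python3 -c "
from h import *
show(); print(close_job())"
```

```text
t 34.12 tcp [482.2 -44.9 128.8] yaw -86.72 z [-0. -0. -1.] F [-0.5 -0.1 -0.1] T [-0.06  0.12  0.05] w 0.366 j [-1.23  0.16  1.35  2.02 -0.18  1.09 -1.32]
the job is handed in; nothing more can be done
None
```

The stop stud is in the pocket at the stop, turned crosswise and released, and the job is handed in at 34.1 s; no verdict was reported.

**What I did**
- I took the stud from its stand and dropped it into the slot about 8 mm past drop_place by my estimate, in line with the slot. One short downward press to find the seat raised the vertical wrist force by about 11 N.
- I slid it along with a light grip, which met the stop about 126 mm past drop_place at about 2 N.
- I let it stand, regripped it firmly and pushed again. The force rose steadily to 5.5 N, just short of the 6 N guide figure. I took this as the stop because the force grew in step with the push.
- I eased it back about 2.6 mm. I then turned it 90° in three steps, with no noticeable turning moment, opened the jaws and backed straight up.

**Last checks**
- **Position:** the side picture puts the bar at x ≈ 482.4 mm, against 482.4 mm for the slot's centre line.
- **Height and posture:** the bar's visible height runs from about z = 50 to 99 mm, against 50 to 96 expected. It looks upright and crosswise, and the gripper yaw at release was within about 0.1° of crosswise.
- **Clearance:** the fingertips are about 33 mm above the bar, and the wrist force is near zero.

**What disagreed**
- My guesses from the slot pictures, putting the stop about 66 or 87 mm along, were both wrong; contact put it at about 126 mm.
- The two cameras differed by about 6 mm along y on where the jig's open end lies.
- Joint 3 ended at 1.35 rad, close to its 1.39 limit but inside it.

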